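# Tighten the recessed carousel clamp screw of an autosampler with a T-handle hex key

## Task

Take the larger T-handle hex key out of the tool stand, feel it gently into the hex socket hidden at the bottom of the well in the autosampler's carousel hub (turn it under light pressure until it drops in), and turn the screw clockwise until it stops, without forcing it further. Then draw the key out, put it back upright in the same hole of the stand and let go, leaving the other key, the bottle, the beaker and the jar undisturbed and never pressing the sprung screw all the way down.

Things in the scene. Friction and masses are not known exactly. Their poses are not given: they have to be found in the camera images.
- key: Larger T-handle hex key, 143 mm long, about 0.4 kg, upright in either hole of the stand. Origin: centre of the flat end of its hex bit; z up along the stem, x along the handle. The handle is a black bar 90 (x) x 16 (y) x 16 (z) mm centred 135 mm above the origin; below it a round steel stem 14 mm thick, then the bit.
- key_tip (a point): Centre of the flat end of the larger key's bit; axes as for the key. The bit is a steel hexagon, 19 mm across flats, 22 mm across corners (two of them on the x axis), 35 mm long; its last 4 mm taper to 12 mm across flats.
- key_handle (a point): Centre of the larger key's handle bar; axes as for the key. Grip the bar across its 16 mm thickness (y).
- spare_key: The other, smaller T-handle key in the other hole, not to be used: bar 50 x 12 x 12 mm, bar centre 133 mm above its origin, stem 10 mm thick. Origin: centre of its lower end; x along its bar.
- stand: Aluminium block 70 (x) x 180 (y) x 60 (z) mm, fixed; origin: centre of its underside. Two round vertical holes, 25 mm wide and 50 mm deep, at y = +55 mm and y = -55 mm on its x = 0 line; a key stands on the hole's floor, 10 mm above the bench. Each key's bar points within about 0.3 rad of the block's x axis at the start.
- sampler: The autosampler: white box 240 x 220 x 65 mm with a round grey carousel (190 mm across, top at 77 mm, small vials on it up to 97 mm) and a black hub in its middle; fixed. Origin: under the hub's axis, on the bench; z up. A thin post, 18 mm across and 172 mm tall, stands at x = 105, y = -90 mm, with a small arm from it.
- well_mouth (a point): Centre of the hub's top, 126 mm above the bench: mouth of a round vertical well 28 mm wide in the 52 mm hub. The screw's top lies 30 mm down. The screw rides on a spring: it gives at about 4 N, sinks up to 6 mm at about 10 N, then meets a hard stop. An unaligned key pushes it down; once aligned it springs back up over the bit and the push fades.
- screw_mouth (a point): Centre of the top of the screw's hex socket, on the well's axis; it sinks with the screw but does not turn with it: its axes say nothing of how the hexagon is turned. The socket is 19.8 mm across flats, 12 mm deep. The bit's taper enters about 3 mm at any angle, the full bit only within about 0.08 rad of alignment (every 60 degrees); home, the bit's end is 12 mm below this point.
- screw (a joint): Turn of the screw, rad; grows clockwise seen from above; starts between 0.3 and 0.7, the firm stop is at 1.30. Turning takes about 0.1 N m until the stop; it stays where it is left. At the stop the moment climbs: 0.2 to 0.3 N m is tight enough, over about 0.4 N m the bit slips round in the socket.
- bottle: Amber bottle, 60 mm across, 140 mm tall; origin under its middle. Leave it alone.
- beaker: Clear beaker, 64 mm across, 80 mm tall; origin under its middle. Leave it alone.
- jar: White jar, 52 mm across, 60 mm tall; origin under its middle. Leave it alone.
Not all that is in view belongs to the job. Leave any purple or yellow look-alike of the key alone.

How it is judged:
On the way, in this order (a step that is already met when the one before it is completed fails the run):
1. the larger key's bit is seated in the screw's socket (z of key in the frame of screw_mouth below -0.009 m and horizontal distance between key and screw_mouth below 0.004 m), for 0.2 s.
2. with the key in the socket, the screw is turned clockwise to its stop (value of joint screw above 1.22 rad and z of key in the frame of screw_mouth below -0.005 m and horizontal distance between key and screw_mouth below 0.005 m), for 0.2 s.
At the end, for the whole second after the job is handed in: The screw stands within 0.1 rad of its clockwise stop; the larger key stands at rest in the hole it came from, its lower end within 12 mm of where it began and within 0.2 rad of upright, let go; the smaller key is still in its hole (value of joint screw above 1.2 rad and distance of key from where it was at the start of the episode below 0.012 m and angle between key's own z axis and vertical below 0.2 rad and linear speed of key below 0.02 m/s and distance of spare_key from where it was at the start of the episode below 0.02 m); the robot touches nothing.
It fails at once if the sprung screw is pressed down hard onto its lower stop (more than about 10 N) (z of screw_mouth in the frame of well_mouth below -0.0357 m).
It fails at once if the key is forced in the socket (contact forces adding up to over 200 N; turning with 0.3 N m stays well below) (contact force between key and sampler above 200 N).
It fails at once if the hand or arm bumps the machine with more than 10 N (contact force between any of the fingers, the arm and sampler above 10 N).
It fails at once if the other key is disturbed (distance of spare_key from where it was at the start of the episode above 0.025 m).
It fails at once if a bystander is disturbed (distance of any of bottle, beaker, jar from where it was at the start of the episode above 0.03 m).
It also fails if it takes over 67 s, if anything falls off the work surface, if the arm or the gripper's body presses on something with over 40 N, if the wrist force passes 120 N, or if a joint passes its speed limit or range.

## Robot

A 6-joint arm with a two-finger parallel gripper is mounted at the origin on the work surface. World frame = base frame: x ahead of the robot, y to its left, z up, the work surface at z = 0. Lengths are in m, angles in rad, forces in N, time in s.
With the tool pointing down it reaches from about 0.35 to 0.975 m from the base axis. Payload 4.9 kg.
Tool frame: the origin (TCP) lies at the very end of the fingers, on their centre line; the grasp point (between the pads) lies 19 mm behind it (manip.grip_point_offset is the distance from the TCP to the grasp point, in m); z points along the fingers, y is the direction in which the jaws open and shut (so a half turn about z gives the same grasp; the last joint's range is limited). The gripper opens to 85 mm and grips with 20 to 120 N. Pads are 22 mm wide; open, the fingers measure 114 mm over their backs; the gripper's body (76 mm by 85 mm) begins 54 mm behind the grasp point. The pads swing forward as they close: fully open they stand 13 mm farther back than shut.
Start: joints at [-1.33, 0.053, 1.613, -0, 1.476, -0.119], TCP at [0.22, -0.585, 0.231] pointing down, gripper open.
Joint ranges: [-3.01, 3.01], [-1.01, 2.22], [0.06, 2.58], [-1.02, 4.17], [0.09, 2.62], [-3.14, 3.14]. Speed limits (rad/s): [2.57, 2.57, 3.14, 3.14, 3.14, 3.14].

## Interface

Orientations are given as [roll, pitch, yaw] about the fixed x, y, z axes, in that order (R = Rz(yaw) Ry(pitch) Rx(roll)).
In Python, from plant import get_state, camera, manip gives the robot as it stands.
- The arm moves only by the tool carry_out, never from a script. Its arguments are lists of equal length, an entry for each row: "gripper": the finger opening in m, from 0 to 0.0854; "slide": the shift along the tool's x, y, z in m, a list of three; "dr": the turn, a rotation vector about the tool's x, y, z in rad, a list of three. In form: {"gripper": [gripper, ...], "slide": [[tx, ty, tz], ...], "dr": [[wx, wy, wz], ...]}. A call has 1 to 8 rows; each row shifts and turns the commanded pose from where the row before left it, along the tool's axes as they then stand; what a row does not reach is not made up. A row lasts 1/12 s, in which the tool goes at most 41.7 mm and 7.16 degrees, less where a joint would pass 70% of its speed; a pose out of reach is approached as far as the arm can. A call is refused whole if a number of a shift passes 0.0417 or a number of a turn 0.125, either way. A call with a gripper value outside its range is refused whole. The fingers move at their own pace and stop on an object; "force" is the grip in N (left out, the last holds). Time passes only in rows, so rows that do not move let the fingers close. It gives the time, the measured TCP pose, the force and the opening at its end, in the units of the state.
- get_state(): the state, without advancing time (a new reading comes with each control period).
- camera(name): name is "scene" or "top" or "wrist"; returns a dict with "image" (400x640x3 uint8, red, green, blue), "depth" (400x640 float32, m along the optical axis (not along the pixel's ray), 0 where there is no reading), "intrinsics" (3x3 intrinsics, pixels), "k1" (the pictures are not rectified: a ray, as slopes to the right and down, at radius r is drawn at 1 + k1 r^2 times it, then the intrinsics apply), "pose" (4x4, takes a point from camera to world coordinates). Camera axes: x right, y up, looking along -z (the intrinsics and any distortion apply to the point x, -y, -z); pixel columns grow to the right and rows downward; lengths in m; the calibration is good to about 2 mm. A picture is of the moment at which its call begins.
- manip.sign_off(): hands the job in, once; it reports no verdict.
The state is a dict: "time_s": time; "joint_pos": joint angles; "joint_velocities": joint speeds; "tau": joint torques, N m; "eef_pos": TCP position; "ee_rot": TCP orientation; "contact_force": force on the tool from outside, world axes, zero at the start; "wrist_torque": the same for the moment, N m; "grip_width": finger opening in m.
Only numpy, scipy, OpenCV 4.12 (cv2) and the standard library are available. Lean on these libraries where they do the work, as an engineer would, in place of code of your own. Each camera call takes 0.05 s, during which the arm holds its last target.

## Working session

There is one attempt and no reset: what is moved stays moved. The work goes in short steps, Python scripts to look and compute and a tool call to move; the robot and the scene stay as the last step left them, time stands still between calls to the robot, and variables do not carry over. Pictures are saved under pics/ and viewed, and the job is handed in when it is done.

Besides the shell and the picture viewer there is one more tool, called after "Emit:" as name(argument=value, ...) on one line, values as JSON. carry_out: Moves the arm, as the interface text tells. Its arguments: {"type":"object","properties":{"gripper":{"type":"array","items":{"type":"number"}},"slide":{"type":"array","items":{"type":"array","items":{"type":"number"}}},"dr":{"type":"array","items":{"type":"array","items":{"type":"number"}}},"force":{"type":"number"}},"required":["gripper","slide","dr"]}

```bash
ls; mkdir -p pics
python3 - <<'E'
from plant import get_state,camera,manip
import cv2,numpy as np
s=get_state();print(s, [a for a in dir(manip) if a[0]!='_'], manip.grip_point_offset)
for n in ["scene","top","wrist"]:
    c=camera(n);cv2.imwrite(f"pics/{n}0.png",c["image"][:,:,::-1]);print(n,c["intrinsics"].tolist(),c["k1"],np.round(c["pose"],3).tolist())
    np.savez(f"{n}0.npz",**{k:np.array(v) for k,v in c.items()})
E
```

```text
pics
{'time_s': 0.0, 'joint_pos': array([-1.33000278e+00,  5.33767265e-02,  1.61430580e+00,  2.32846510e-05,
        1.47599690e+00, -1.19018955e-01]), 'joint_velocities': array([-3.62401861e-04,  3.95893749e-04, -8.04401527e-04,  8.85239640e-05,
        1.00068080e-03,  1.67111099e-03]), 'tau': array([-2.99965352e-03, -3.93679476e+01, -3.70176888e+01, -4.23444826e-04,
        6.96271862e-03, -1.79514200e-05]), 'eef_pos': array([ 0.21990662, -0.5843656 ,  0.23004366]), 'ee_rot': array([-3.13952340e+00, -2.70790632e-04,  3.59809994e-01]), 'contact_force': array([-0.20829507,  0.33831581, -0.30560965]), 'wrist_torque': array([-0.01022382, -0.0082986 , -0.00177893]), 'grip_width': 0.08517093889332981} ['MotionError', 'grip_point_offset', 'sign_off'] 0.0187
scene [[476.83432903333164, 0.0, 316.0566572924097], [0.0, 476.83432903333164, 202.97373581751367], [0.0, 0.0, 1.0]] -0.027564669620383165 [[-0.841, -0.329, 0.43, 1.066], [0.541, -0.489, 0.684, 0.767], [-0.015, 0.808, 0.59, 0.825], [0.0, 0.0, 0.0, 1.0]]
top [[494.44193575171926, 0.0, 311.12155420379287], [0.0, 494.44193575171926, 196.82522970739583], [0.0, 0.0, 1.0]] -0.09412537473765274 [[-0.022, 0.991, -0.133, 0.373], [-1.0, -0.02, 0.018, -0.052], [0.015, 0.133, 0.991, 1.347], [0.0, 0.0, 0.0, 1.0]]
wrist [[298.1910029082115, 0.0, 319.06296786925964], [0.0, 298.1910029082115, 204.47301961687967], [0.0, 0.0, 1.0]] -0.02825824291686242 [[0.352, 0.9, 0.255, 0.285], [-0.936, 0.339, 0.095, -0.559], [-0.001, -0.272, 0.962, 0.374], [0.0, 0.0, 0.0, 1.0]]
```

View pics/scene0.png

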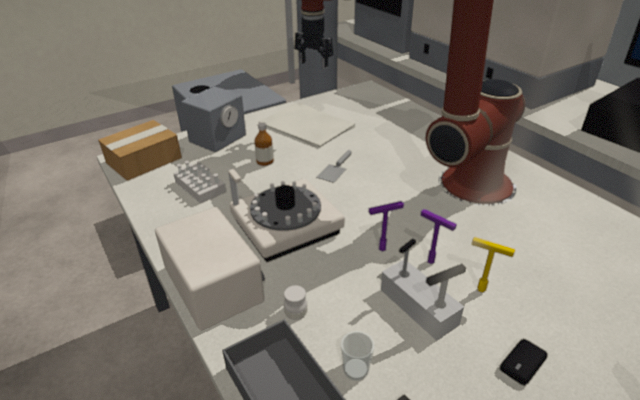

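View pics/top0.png

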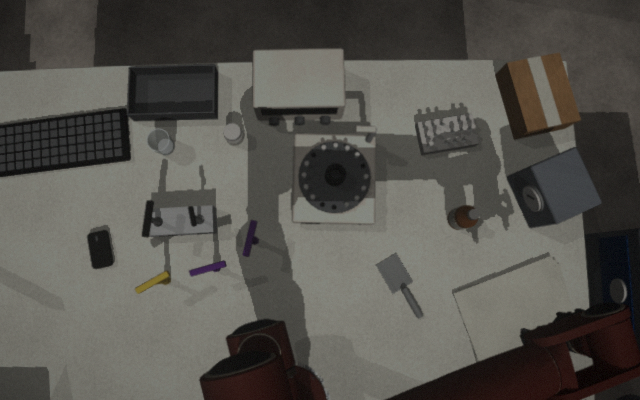

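View pics/wrist0.png

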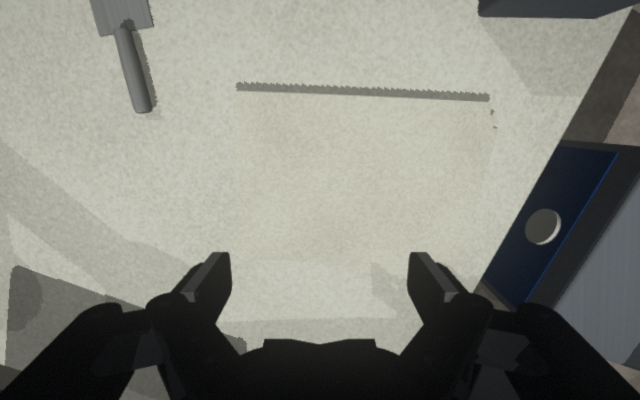

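```bash
cat > h.py <<'E'
import numpy as np,cv2
from plant import get_state,camera,manip
def load(f): 
    d=np.load(f); return {k:d[k] for k in d.files}
def rays(c,uv):
    uv=np.asarray(uv,float).reshape(-1,2);K=c["intrinsics"];k1=float(c["k1"])
    d=(uv-[K[0,2],K[1,2]])/[K[0,0],K[1,1]]
    s=d.copy()
    for _ in range(20): s=d/(1+k1*(s**2).sum(1,keepdims=True))
    return s
def onplane(c,uv,z):
    s=rays(c,uv);P=c["pose"];d=np.c_[s[:,0],-s[:,1],-np.ones(len(s))]@P[:3,:3].T
    t=(z-P[2,3])/d[:,2]; return P[:3,3]+d*t[:,None]
def dep(c,mask=None):
    H,W=c["depth"].shape;v,u=np.mgrid[:H,:W]
    uv=np.c_[u.ravel(),v.ravel()];s=rays(c,uv);z=c["depth"].ravel()
    p=np.c_[s[:,0]*z,-s[:,1]*z,-z]@c["pose"][:3,:3].T+c["pose"][:3,3]
    return p.reshape(H,W,3),c["depth"]>0
def proj(c,p):
    p=np.atleast_2d(p);q=(p-c["pose"][:3,3])@c["pose"][:3,:3];s=np.c_[q[:,0]/-q[:,2],-q[:,1]/-q[:,2]]
    s=s*(1+float(c["k1"])*(s**2).sum(1,keepdims=True));K=c["intrinsics"]
    return s*[K[0,0],K[1,1]]+[K[0,2],K[1,2]]
def snap(n,f):
    c=camera(n);c={k:np.array(v) for k,v in c.items()};np.savez(f+".npz",**c);cv2.imwrite("pics/"+f+".png",c["image"][:,:,::-1]);return c
E
python3 - <<'E'
from h import *
t=load("top0.npz");s=load("scene0.npz")
a=cv2.resize(t["image"][170:310,110:270],None,fx=4,fy=4,interpolation=cv2.INTER_CUBIC)
b=cv2.resize(s["image"][190:340,350:530],None,fx=4,fy=4,interpolation=cv2.INTER_CUBIC)
cv2.imwrite("pics/tc.png",cv2.convertScaleAbs(a[:,:,::-1],alpha=1.8));cv2.imwrite("pics/sc.png",cv2.convertScaleAbs(b[:,:,::-1],alpha=1.5))
for c,nm in((t,'top'),(s,'scene')):
    p,ok=dep(c)
    for lab,zr,xr,yr in [("bar",(.12,.18),(.25,.6),(.1,.5)),("standtop",(.055,.065),(.25,.6),(.1,.5)),("hubtop",(.12,.13),(.3,.75),(-.25,.1)),("post",(.165,.18),(.3,.8),(-.3,.15))]:
        m=ok&(p[...,2]>zr[0])&(p[...,2]<zr[1])&(p[...,0]>xr[0])&(p[...,0]<xr[1])&(p[...,1]>yr[0])&(p[...,1]<yr[1])
        n,l,st,ce=cv2.connectedComponentsWithStats(m.astype(np.uint8))
        for i in range(1,n):
            if st[i,4]>12:
                q=p[l==i];print(nm,lab,st[i,4],ce[i].round(),q.mean(0).round(4),q.min(0).round(3),q.max(0).round(3),t["image"][l==i].mean(0).round() if nm=='top' else s["image"][l==i].mean(0).round())
E
```

```text
top bar 281 [147. 218.] [0.4905 0.327  0.1514] [0.444 0.315 0.122] [0.534 0.341 0.16 ] [32. 32. 30.]
top bar 114 [192. 216.] [0.4934 0.2186 0.1473] [0.469 0.21  0.121] [0.518 0.228 0.154] [35. 35. 34.]
top bar 251 [207. 268.] [0.366  0.1811 0.1429] [0.347 0.138 0.132] [0.382 0.224 0.15 ] [61. 41. 74.]
top bar 261 [152. 282.] [0.3349 0.3172 0.1428] [0.308 0.276 0.13 ] [0.36  0.358 0.15 ] [118. 105.  50.]
top standtop 1327 [181. 220.] [0.4904 0.2659 0.0605] [0.453 0.183 0.055] [0.53  0.351 0.065] [104. 104. 102.]
top hubtop 227 [336. 173.] [ 0.5963 -0.1371  0.126 ] [ 0.571 -0.161  0.121] [ 0.622 -0.113  0.13 ] [18. 18. 17.]
top post 134 [366. 129.] [ 0.6962 -0.2121  0.1711] [ 0.687 -0.237  0.165] [ 0.705 -0.187  0.177] [117. 116. 108.]
scene bar 349 [438. 219.] [0.3688 0.1845 0.141 ] [0.348 0.138 0.12 ] [0.386 0.226 0.149] [ 92.  54. 106.]
scene bar 431 [493. 247.] [0.3375 0.3197 0.1407] [0.308 0.276 0.12 ] [0.362 0.36  0.149] [159. 139.  45.]
scene bar 152 [407. 246.] [0.4956 0.2198 0.1462] [0.468 0.21  0.121] [0.519 0.227 0.155] [52. 50. 48.]
scene bar 462 [445. 275.] [0.4924 0.3302 0.1501] [0.443 0.315 0.12 ] [0.535 0.342 0.158] [89. 86. 80.]
scene standtop 19 [433. 246.] [0.3695 0.1845 0.0601] [0.36  0.177 0.055] [0.374 0.19  0.065] [80. 56. 87.]
scene standtop 1838 [422. 292.] [0.4958 0.2804 0.0619] [0.45  0.181 0.055] [0.53  0.365 0.065] [163. 161. 156.]
scene standtop 21 [486. 274.] [0.3381 0.3201 0.0598] [0.331 0.314 0.055] [0.342 0.325 0.064] [123. 106.  35.]
scene hubtop 23 [234. 187.] [ 0.6959 -0.2258  0.1243] [ 0.686 -0.231  0.12 ] [ 0.703 -0.219  0.13 ] [105. 103.  99.]
scene hubtop 163 [284. 191.] [ 0.5963 -0.1332  0.1268] [ 0.568 -0.164  0.12 ] [ 0.619 -0.108  0.13 ] [29. 27. 27.]
scene hubtop 22 [386. 213.] [0.4385 0.0823 0.1242] [0.432 0.076 0.12 ] [0.448 0.086 0.13 ] [83. 61. 89.]
scene post 90 [235. 175.] [ 0.6974 -0.206   0.1719] [ 0.689 -0.235  0.165] [ 0.705 -0.185  0.176] [171. 163. 151.]
```

View pics/tc.png

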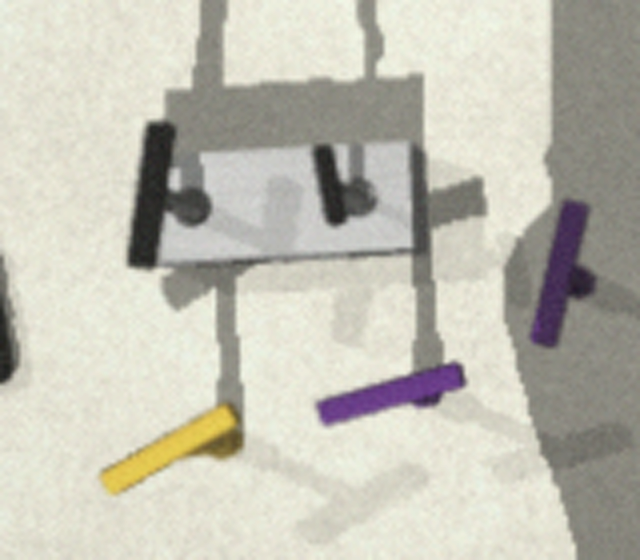

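View pics/sc.png

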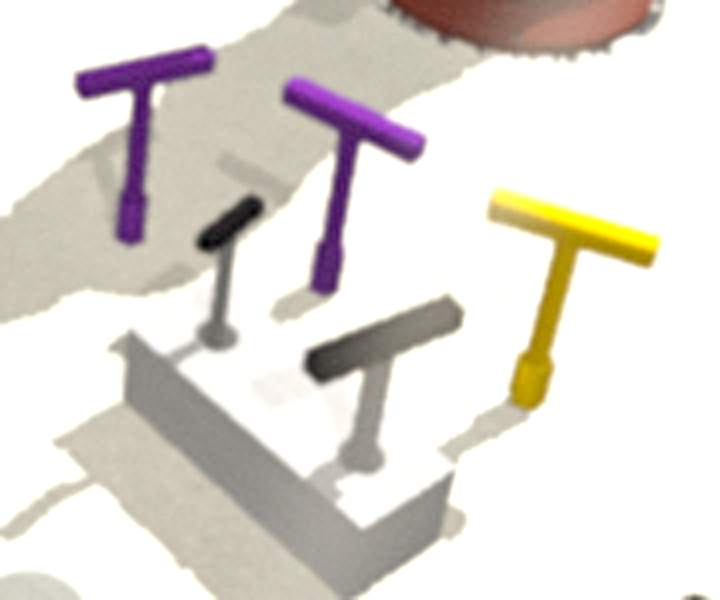

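Run:
```python
from h import *
for f in("top0.npz","scene0.npz"):
    c=load(f);p,ok=dep(c)
    def rg(zr,x0,y0,r):
        return ok&(p[...,2]>zr[0])&(p[...,2]<zr[1])&(np.hypot(p[...,0]-x0,p[...,1]-y0)<r)
    # bars: raw pixels of mask -> plane at bar mid height silhouettes
    for nm,x0,y0,zt in(("big",.491,.328,.153),("small",.494,.219,.149)):
        m=rg((zt-.004,zt+.01),x0,y0,.06);q=p[m];r=cv2.minAreaRect(q[:,:2].astype(np.float32)*1000);cc=q.mean(0)
        w=np.linalg.svd(q[:,:2]-cc[:2],full_matrices=False)[2][0];w=w*np.sign(w[0]);print(f,nm,m.sum(),cc.round(4),"yaw",np.arctan2(w[1],w[0]).round(3),r)
    m=rg((.121,.131),.596,-.136,.035)
    ct=max(cv2.findContours(m.astype(np.uint8),0,1)[0],key=cv2.contourArea)
    h=cv2.convexHull(ct)[:,0];w=onplane(c,h,.126)[:,:2];print("hub circ",[np.round(v,4) for v in cv2.minEnclosingCircle(w.astype(np.float32))],w.mean(0), cv2.fitEllipse(w.astype(np.float32)))
    m=rg((.055,.065),.491,.266,.13);q=p[m];r=cv2.minAreaRect(q[:,:2].astype(np.float32)*1000);print("stand",r)
```

```text
top0.npz big 229 [0.4907 0.328  0.1534] yaw -0.105 ((489.5633544921875, 329.2021484375), (17.43120574951172, 89.36971282958984), 84.2477035522461)
top0.npz small 95 [0.4936 0.2191 0.1492] yaw 0.202 ((493.682861328125, 218.94198608398438), (48.57997131347656, 12.018434524536133), 11.743088722229004)
hub circ [array([ 0.5963, -0.137 ]), np.float64(0.0261)] [ 0.59344001 -0.13719389] ((0.5963729023933411, -0.13750873506069183), (0.05048751458525658, 0.051693886518478394), 87.3668441772461)
stand ((491.6012268066406, 273.2967834472656), (70.8810043334961, 180.8153076171875), 2.3330204486846924)
scene0.npz big 314 [0.4909 0.3292 0.1545] yaw -0.132 ((489.04315185546875, 327.8661193847656), (18.02889633178711, 91.57984924316406), 82.00223541259766)
scene0.npz small 112 [0.4949 0.2194 0.1504] yaw 0.19 ((493.43670654296875, 218.02696228027344), (52.08270263671875, 12.248992919921875), 10.728740692138672)
hub circ [array([ 0.5935, -0.1356]), np.float64(0.0309)] [ 0.59536536 -0.13709675] ((0.5941722393035889, -0.13608486950397491), (0.051796287298202515, 0.06314405053853989), 152.57437133789062)
stand ((491.3162536621094, 272.174072265625), (74.25818634033203, 183.68650817871094), 2.6928369998931885)
```

```bash
cat >> h.py <<'E'
from scipy.spatial.transform import Rotation as R
def plan(wps,state=None,vmax=.040,wmax=.12):
    """wps: list of (pos,yaw,n) tool-down; prints rows"""
    s=state or get_state();p=np.array(s["eef_pos"]);r=R.from_euler("xyz",s["ee_rot"])
    S=[];D=[]
    for pos,yaw,n in wps:
        pos=np.array(pos);yw=r.as_euler("xyz")[2];dy=(yaw-yw) 
        dy=(dy+np.pi)%(2*np.pi)-np.pi
        tr=R.from_euler("xyz",[np.pi,0,yaw]); rv=(r.inv()*tr).as_rotvec()
        N=n or max(int(np.ceil(np.linalg.norm(pos-p)/vmax)),int(np.ceil(np.linalg.norm(rv)/wmax)),1)
        d=(pos-p)/N
        for i in range(N):
            sl=np.round(r.inv().apply(d),4);w=np.round(rv/N,4)
            S.append(sl.tolist());D.append(w.tolist());p=p+r.apply(sl);r=r*R.from_rotvec(w)
    for i in range(0,len(S),8): print("slide",S[i:i+8],"\ndr",D[i:i+8])
    print("end",p.round(4),r.as_euler("xyz").round(4),len(S))
def st():
    s=get_state();print("t",round(s["time_s"],2),"pos",s["eef_pos"].round(4),"rot",s["ee_rot"].round(3),"F",s["contact_force"].round(2),"M",s["wrist_torque"].round(3),"g",round(s["grip_width"],4),"j",s["joint_pos"].round(3));return s
E
python3 - <<'E'
from h import *
plan([((.42,-.15,.27),1.7,13),((.490,.3285,.25),3.02,13)])
E
```

```text
slide [[0.0262, -0.0259, -0.003], [0.0287, -0.023, -0.003], [0.0309, -0.02, -0.003], [0.0328, -0.0167, -0.003], [0.0343, -0.0132, -0.003], [0.0355, -0.0096, -0.003], [0.0363, -0.0059, -0.003], [0.0367, -0.0021, -0.003]] 
dr [[-0.0001, -0.0001, -0.1031], [-0.0001, -0.0001, -0.1031], [-0.0001, -0.0001, -0.1031], [-0.0001, -0.0001, -0.1031], [-0.0001, -0.0001, -0.1031], [-0.0001, -0.0001, -0.1031], [-0.0001, -0.0001, -0.1031], [-0.0001, -0.0001, -0.1031]]
slide [[0.0368, 0.0017, -0.003], [0.0364, 0.0054, -0.003], [0.0356, 0.0092, -0.003], [0.0345, 0.0128, -0.0031], [0.033, 0.0163, -0.0031], [0.0358, 0.0101, 0.0015], [0.0346, 0.0137, 0.0015], [0.033, 0.0171, 0.0015]] 
dr [[-0.0001, -0.0001, -0.1031], [-0.0001, -0.0001, -0.1031], [-0.0001, -0.0001, -0.1031], [-0.0001, -0.0001, -0.1031], [-0.0001, -0.0001, -0.1031], [-0.0, 0.0, -0.1015], [-0.0, 0.0, -0.1015], [-0.0, 0.0, -0.1015]]
slide [[0.0311, 0.0204, 0.0015], [0.0289, 0.0234, 0.0015], [0.0264, 0.0262, 0.0015], [0.0236, 0.0288, 0.0015], [0.0206, 0.031, 0.0015], [0.0173, 0.0329, 0.0015], [0.0139, 0.0345, 0.0015], [0.0103, 0.0357, 0.0015]] 
dr [[-0.0, 0.0, -0.1015], [-0.0, 0.0, -0.1015], [-0.0, 0.0, -0.1015], [-0.0, 0.0, -0.1015], [-0.0, 0.0, -0.1015], [-0.0, 0.0, -0.1015], [-0.0, 0.0, -0.1015], [-0.0, 0.0, -0.1015]]
slide [[0.0067, 0.0366, 0.0015], [0.0029, 0.0371, 0.0015]] 
dr [[-0.0, 0.0, -0.1015], [-0.0, 0.0, -0.1015]]
end [0.4901 0.3284 0.2502] [-3.1415  0.      3.0196] 26
```

Emit:
carry_out(gripper=[0.085,0.085,0.085,0.085,0.085,0.085,0.085,0.085], slide=[[0.026,-0.026,-0.003],[0.029,-0.023,-0.003],[0.031,-0.02,-0.003],[0.033,-0.017,-0.003],[0.034,-0.013,-0.003],[0.0355,-0.0096,-0.003],[0.036,-0.006,-0.003],[0.037,-0.002,-0.003]], dr=[[0,0,-0.103],[0,0,-0.103],[0,0,-0.103],[0,0,-0.103],[0,0,-0.103],[0,0,-0.103],[0,0,-0.103],[0,0,-0.103]], force=100)

```text
time_s: 0.82
eef_pos: [0.3434, -0.3156, 0.2551]
ee_rot: [-3.141, -0.0, 1.188]
contact_force: [-0.4, -0.3, 0.3]
grip_width: 0.085
```

Emit:
carry_out(gripper=[0.085,0.085,0.085,0.085,0.085,0.085,0.085,0.085], slide=[[0.037,0.002,-0.003],[0.036,0.005,-0.003],[0.036,0.009,-0.003],[0.034,0.013,-0.003],[0.033,0.016,-0.003],[0.036,0.01,0.0015],[0.035,0.014,0.0015],[0.033,0.017,0.0015]], dr=[[0,0,-0.103],[0,0,-0.103],[0,0,-0.103],[0,0,-0.103],[0,0,-0.103],[0,0,-0.102],[0,0,-0.102],[0,0,-0.102]])

```text
time_s: 1.48
eef_pos: [0.4362, -0.0378, 0.2656]
ee_rot: [3.141, 0.0, 2.01]
contact_force: [0.5, -0.4, 0.3]
grip_width: 0.0847
```

Run:
```python
from h import *
st()
plan([((.490,.3285,.25),3.02,None)])
```

```text
t 1.48 pos [ 0.4362 -0.0378  0.2656] rot [3.141 0.    2.01 ] F [ 0.52 -0.38  0.28] M [0.007 0.004 0.022] g 0.0847 j [-0.257 -0.438  1.982  0.     1.598 -0.696]
slide [[0.0309, 0.0204, 0.0016], [0.0287, 0.0234, 0.0016], [0.0261, 0.0262, 0.0016], [0.0234, 0.0287, 0.0016], [0.0204, 0.0309, 0.0016], [0.0171, 0.0328, 0.0016], [0.0137, 0.0344, 0.0016], [0.0102, 0.0356, 0.0016]] 
dr [[0.0, 0.0, -0.101], [0.0, 0.0, -0.101], [0.0, 0.0, -0.101], [0.0, 0.0, -0.101], [0.0, 0.0, -0.101], [0.0, 0.0, -0.101], [0.0, 0.0, -0.101], [0.0, 0.0, -0.101]]
slide [[0.0066, 0.0364, 0.0016], [0.0028, 0.0369, 0.0016]] 
dr [[0.0, 0.0, -0.101], [0.0, 0.0, -0.101]]
end [0.4898 0.3284 0.2497] [3.1415e+00 2.0000e-04 3.0197e+00] 10
```

Emit:
carry_out(gripper=[0.085,0.085,0.085,0.085,0.085,0.085,0.085,0.085], slide=[[0.031,0.02,0.0015],[0.029,0.023,0.0015],[0.026,0.026,0.0015],[0.0235,0.0285,0.0015],[0.0205,0.031,0.0015],[0.017,0.033,0.0015],[0.014,0.0345,0.0015],[0.01,0.0355,0.0015]], dr=[[0,0,-0.101],[0,0,-0.101],[0,0,-0.101],[0,0,-0.101],[0,0,-0.101],[0,0,-0.101],[0,0,-0.101],[0,0,-0.101]])

```text
time_s: 2.15
eef_pos: [0.4792, 0.2551, 0.2534]
ee_rot: [-3.141, -0.0, 2.818]
contact_force: [0.6, -0.3, 0.2]
grip_width: 0.0853
```

Emit:
carry_out(gripper=[0.085,0.085,0.085], slide=[[0.0065,0.0365,0.0015],[0.003,0.037,0.0015],[0,0,0]], dr=[[0,0,-0.101],[0,0,-0.101],[0,0,0]])

```text
time_s: 2.4
eef_pos: [0.49, 0.3313, 0.2492]
ee_rot: [3.14, -0.002, 3.023]
contact_force: [-0.5, 0.1, 1.0]
grip_width: 0.0847
```

Run:
```python
from h import *
st()
c=snap("wrist","w1");p,ok=dep(c)
for nm,x0,y0,zt in(("big",.490,.3285,.153),("small",.494,.219,.149)):
    m=ok&(abs(p[...,2]-zt)<.004)&(np.hypot(p[...,0]-x0,p[...,1]-y0)<.06);q=p[m]
    if m.sum()<10: continue
    cc=q.mean(0);w=np.linalg.svd(q[:,:2]-cc[:2],full_matrices=False)[2][0];w*=np.sign(w[0]);print(nm,m.sum(),cc.round(4),np.arctan2(w[1],w[0]).round(3),cv2.minAreaRect(q[:,:2].astype(np.float32)*1000))
```

```text
t 2.4 pos [0.49   0.3313 0.2492] rot [ 3.140e+00 -2.000e-03  3.023e+00] F [-0.5   0.05  0.95] M [-0.012  0.043 -0.055] g 0.0847 j [ 0.468 -0.036  1.672  0.002  1.507 -0.985]
big 1941 [0.4865 0.3287 0.1537] -0.125 ((488.5025329589844, 328.71612548828125), (15.721894264221191, 89.37457275390625), 82.44429779052734)
small 823 [0.4921 0.2193 0.1492] 0.201 ((492.81982421875, 218.23692321777344), (50.0792236328125, 12.345863342285156), 11.701488494873047)
```

View pics/w1.png

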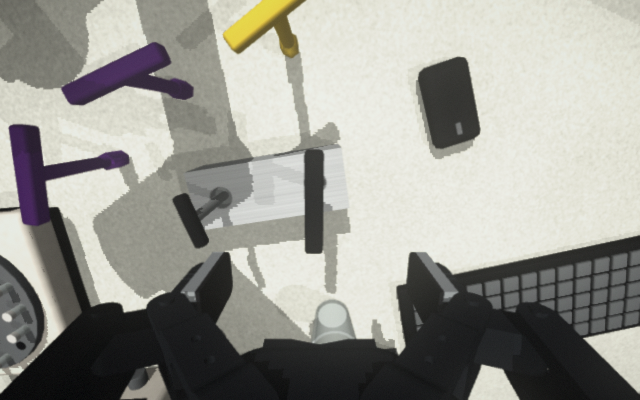

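Run:
```python
from h import *
st()
plan([((.489,.3287,.19),3.017,3),((.489,.3287,.126),3.017,4)])
```

```text
t 2.45 pos [0.49   0.3289 0.2494] rot [-3.141e+00 -2.000e-03  3.019e+00] F [-0.16 -0.37  0.17] M [ 0.006  0.013 -0.009] g 0.0849 j [ 0.465 -0.038  1.674  0.     1.508 -0.983]
slide [[0.0003, -0.0001, 0.0198], [0.0003, -0.0001, 0.0198], [0.0003, -0.0001, 0.0198], [-0.0, 0.0, 0.016], [-0.0, 0.0, 0.016], [-0.0, 0.0, 0.016], [-0.0, 0.0, 0.016]] 
dr [[-0.0004, -0.0007, 0.0006], [-0.0004, -0.0007, 0.0006], [-0.0004, -0.0007, 0.0006], [0.0, 0.0, 0.0], [0.0, 0.0, 0.0], [0.0, 0.0, 0.0], [0.0, 0.0, 0.0]]
end [0.489  0.3287 0.126 ] [3.1415e+00 1.0000e-04 3.0171e+00] 7
```

Emit:
carry_out(gripper=[0.085,0.085,0.085,0.085,0.085,0.085,0.085,0.085], slide=[[0.0003,0,0.02],[0.0003,0,0.02],[0.0003,0,0.02],[0,0,0.02],[0,0,0.02],[0,0,0.014],[0,0,0.009],[0,0,0]], dr=[[0,0,0.002],[0,0,0],[0,0,0],[0,0,0],[0,0,0],[0,0,0],[0,0,0],[0,0,0]])

```text
time_s: 3.12
eef_pos: [0.4885, 0.3253, 0.1253]
ee_rot: [-3.139, -0.003, 3.012]
contact_force: [0.4, -0.7, 0.2]
grip_width: 0.0853
```

Emit:
carry_out(gripper=[0.06,0.045,0.03,0.024,0.02,0.01,0.01,0.01], slide=[[0,0,0],[0,0,0],[0,0,0],[0,0,0],[0,0,0],[0,0,0],[0,0,0],[0,0,0]], dr=[[0,0,0],[0,0,0],[0,0,0],[0,0,0],[0,0,0],[0,0,0],[0,0,0],[0,0,0]])

```text
time_s: 3.78
eef_pos: [0.4903, 0.3269, 0.1288]
ee_rot: [3.141, 0.001, 3.013]
contact_force: [0.2, 0.2, 4.2]
grip_width: 0.0141
```

Run:
```python
from h import *
st()
c=snap("wrist","w2")
```

```text
t 3.78 pos [0.4903 0.3269 0.1288] rot [3.141e+00 1.000e-03 3.013e+00] F [0.21 0.24 4.15] M [-0.062  0.016  0.015] g 0.0141 j [ 0.462  0.052  1.79  -0.     1.298 -0.98 ]
```

View pics/w2.png

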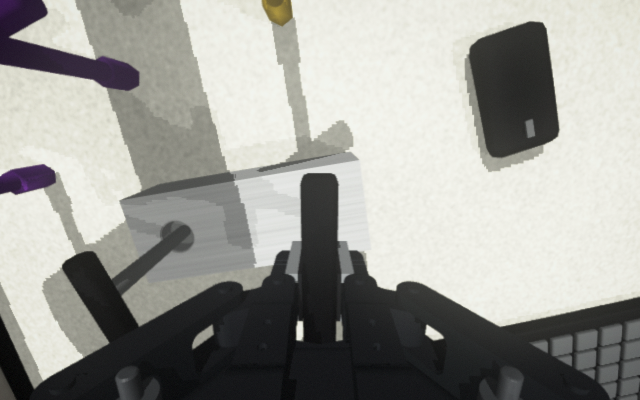

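Emit:
carry_out(gripper=[0.01,0.01,0.01,0.01,0.01,0.01,0.01,0.01], slide=[[0,0,-0.005],[0,0,-0.01],[0,0,-0.015],[0,0,-0.02],[0,0,-0.025],[0,0,-0.03],[0,0,-0.03],[0,0,-0.03]], dr=[[0,0,0],[0,0,0],[0,0,0],[0,0,0],[0,0,0],[0,0,0],[0,0,0],[0,0,0]])

```text
time_s: 4.5
eef_pos: [0.4889, 0.3262, 0.2934]
ee_rot: [-3.14, -0.002, 3.013]
contact_force: [-0.3, -0.2, -4.0]
grip_width: 0.0138
```

Emit:
carry_out(gripper=[0.01,0.01,0.01], slide=[[0,0,-0.005],[0,0,0],[0,0,0]], dr=[[0,0,0],[0,0,0],[0,0,0]])

```text
time_s: 4.75
eef_pos: [0.4891, 0.3263, 0.296]
ee_rot: [-3.14, -0.002, 3.013]
contact_force: [-0.1, -0.4, -4.1]
grip_width: 0.0139
```

Run:
```python
from h import *
st()
c=snap("scene","s2");st();t=snap("top","t2");st()
a=cv2.resize(c["image"][120:340,340:530],None,fx=3,fy=3)
b=cv2.resize(t["image"][130:300,80:270],None,fx=3,fy=3)
H=max(a.shape[0],b.shape[0]);o=np.zeros((600,1140,3),np.uint8)
cv2.imwrite("pics/s2c.png",cv2.convertScaleAbs(c["image"][100:340,340:540,::-1].repeat(2,0).repeat(2,1),alpha=1.4))
```

```text
t 4.75 pos [0.4891 0.3263 0.296 ] rot [-3.140e+00 -2.000e-03  3.013e+00] F [-0.11 -0.44 -4.09] M [-0.007  0.022 -0.024] g 0.0139 j [ 0.462 -0.064  1.622  0.     1.586 -0.98 ]
t 4.8 pos [0.4886 0.3261 0.2946] rot [-3.139 -0.004  3.013] F [ 0.09  0.06 -4.48] M [ 0.04  -0.062 -0.016] g 0.0143 j [ 0.462 -0.063  1.623  0.     1.586 -0.98 ]
t 4.85 pos [0.4885 0.326  0.2941] rot [-3.138 -0.005  3.013] F [-0.17  0.12 -3.61] M [0.031 0.042 0.001] g 0.0143 j [ 0.462 -0.062  1.624  0.     1.586 -0.98 ]
```

View pics/s2c.png

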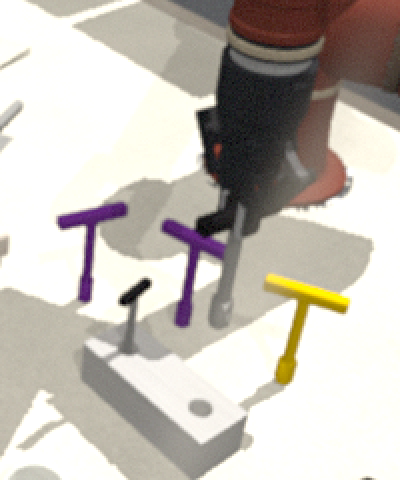

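Run:
```python
from h import *
for f in("s2.npz","t2.npz"):
    c=load(f);p,ok=dep(c)
    m=ok&(p[...,2]>.165)&(p[...,2]<.28)&(np.hypot(p[...,0]-.489,p[...,1]-.327)<.05)
    n,l,s,ce=cv2.connectedComponentsWithStats(m.astype(np.uint8))
    print(f,m.sum())
    for z0 in np.arange(.165,.28,.01):
        q=p[m&(p[...,2]>=z0)&(p[...,2]<z0+.01)]
        if len(q)>4:print(z0.round(3),len(q),np.median(q,0).round(4),q.min(0).round(3),q.max(0).round(3))
# predicted tip pixel
c=load("s2.npz");print(proj(c,[[.4887,.3263,.1785],[.4887,.3263,.27]]))
g=np.array(c["image"]);cv2.imwrite("pics/s2d.png",cv2.resize(g[190:300,400:500,::-1],None,fx=5,fy=5))
```

```text
s2.npz 378
0.175 7 [0.4941 0.3313 0.1834] [0.486 0.327 0.179] [0.497 0.336 0.185]
0.185 46 [0.4943 0.332  0.1903] [0.484 0.318 0.185] [0.499 0.338 0.195]
0.195 47 [0.4951 0.3332 0.2007] [0.483 0.317 0.195] [0.498 0.338 0.205]
0.205 56 [0.4931 0.3319 0.2124] [0.479 0.316 0.205] [0.499 0.338 0.215]
0.215 40 [0.4913 0.3302 0.2193] [0.483 0.319 0.215] [0.498 0.336 0.225]
0.225 27 [0.492  0.3311 0.2301] [0.484 0.322 0.225] [0.495 0.335 0.235]
0.235 33 [0.4928 0.3308 0.2386] [0.484 0.323 0.235] [0.496 0.334 0.245]
0.245 35 [0.4927 0.3303 0.2505] [0.483 0.321 0.245] [0.496 0.334 0.255]
0.255 35 [0.4919 0.3315 0.2607] [0.484 0.322 0.255] [0.497 0.334 0.265]
0.265 34 [0.4928 0.3297 0.2702] [0.483 0.321 0.265] [0.496 0.334 0.275]
0.275 18 [0.4912 0.3322 0.2785] [0.484 0.321 0.275] [0.495 0.335 0.28 ]
t2.npz 66
0.175 5 [0.484  0.3222 0.1833] [0.477 0.319 0.18 ] [0.496 0.328 0.184]
0.185 13 [0.4862 0.3202 0.1901] [0.476 0.318 0.185] [0.497 0.328 0.195]
0.195 7 [0.4798 0.3204 0.2029] [0.478 0.318 0.197] [0.487 0.325 0.205]
0.205 26 [0.4827 0.3211 0.2114] [0.477 0.317 0.205] [0.496 0.335 0.215]
0.215 8 [0.4829 0.3229 0.2218] [0.48  0.321 0.217] [0.486 0.329 0.224]
[[447.32405834 262.49592202]
 [454.68703301 226.05492758]]
```

View pics/s2d.png

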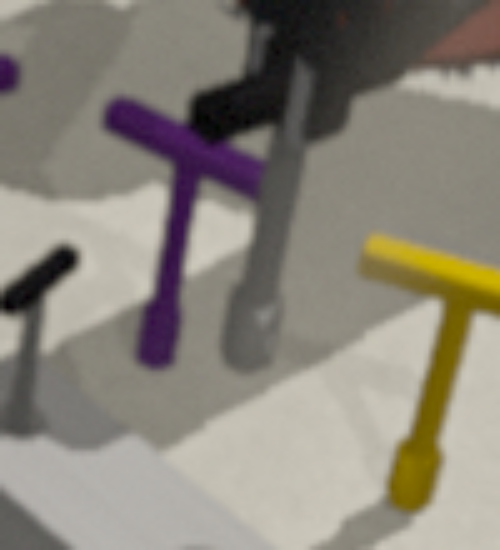

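Run:
```python
from h import *
plan([((.5955,-.137,.305),3.013,14)])
```

```text
slide [[-0.0118, -0.0318, -0.0007], [-0.0118, -0.0318, -0.0007], [-0.0118, -0.0318, -0.0007], [-0.0118, -0.0318, -0.0007], [-0.0118, -0.0318, -0.0007], [-0.0118, -0.0318, -0.0007], [-0.0118, -0.0318, -0.0007], [-0.0118, -0.0318, -0.0008]] 
dr [[-0.0002, -0.0003, -0.0], [-0.0002, -0.0003, -0.0], [-0.0002, -0.0003, -0.0], [-0.0002, -0.0003, -0.0], [-0.0002, -0.0003, -0.0], [-0.0002, -0.0003, -0.0], [-0.0002, -0.0003, -0.0], [-0.0002, -0.0003, -0.0]]
slide [[-0.0118, -0.0318, -0.0008], [-0.0118, -0.0318, -0.0008], [-0.0118, -0.0318, -0.0008], [-0.0118, -0.0318, -0.0008], [-0.0118, -0.0318, -0.0008], [-0.0118, -0.0318, -0.0008]] 
dr [[-0.0002, -0.0003, -0.0], [-0.0002, -0.0003, -0.0], [-0.0002, -0.0003, -0.0], [-0.0002, -0.0003, -0.0], [-0.0002, -0.0003, -0.0], [-0.0002, -0.0003, -0.0]]
end [ 0.5952 -0.1367  0.305 ] [-3.1412e+00 -6.0000e-04  3.0128e+00] 14
```

Emit:
carry_out(gripper=[0.01,0.01,0.01,0.01,0.01,0.01,0.01,0.01], slide=[[-0.006,-0.016,-0.002],[-0.012,-0.032,-0.002],[-0.012,-0.032,-0.002],[-0.012,-0.032,-0.002],[-0.012,-0.032,-0.002],[-0.012,-0.032,0],[-0.012,-0.032,0],[-0.012,-0.032,0]], dr=[[0,0,0],[0,0,0],[0,0,0],[0,0,0],[0,0,0],[0,0,0],[0,0,0],[0,0,0]])

```text
time_s: 5.52
eef_pos: [0.5472, 0.0754, 0.3048]
ee_rot: [-3.141, -0.004, 3.013]
contact_force: [0.8, 0.7, -2.8]
grip_width: 0.014
```

Emit:
carry_out(gripper=[0.01,0.01,0.01,0.01,0.01,0.01,0.01,0.01], slide=[[-0.012,-0.032,0],[-0.012,-0.032,0],[-0.012,-0.032,0],[-0.012,-0.032,0],[-0.012,-0.032,0],[-0.011,-0.03,0],[-0.005,-0.014,0],[0,0,0]], dr=[[0,0,0],[0,0,0],[0,0,0],[0,0,0],[0,0,0],[0,0,0],[0,0,0],[0,0,0]])

```text
time_s: 6.18
eef_pos: [0.5967, -0.1379, 0.3045]
ee_rot: [3.142, -0.005, 3.009]
contact_force: [-0.0, 0.7, -4.0]
grip_width: 0.014
```

Run:
```python
from h import *
st();w=snap("wrist","w3");st();s=snap("scene","s3");t=snap("top","t3");st()
o=np.vstack([cv2.resize(w["image"][:,120:560],(640,580))[:, :, ::-1]])
cv2.imwrite("pics/w3c.png",cv2.convertScaleAbs(o,alpha=1.6))
cv2.imwrite("pics/s3c.png",cv2.convertScaleAbs(cv2.resize(s["image"][110:260,200:380,::-1],None,fx=4,fy=4),alpha=1.6))
```

```text
t 6.18 pos [ 0.5967 -0.1379  0.3045] rot [ 3.142 -0.005  3.009] F [-0.    0.71 -4.05] M [ 0.021 -0.008  0.026] g 0.014 j [-3.480e-01 -7.000e-03  1.553e+00 -1.000e-03  1.600e+00 -1.786e+00]
t 6.23 pos [ 0.5966 -0.1359  0.3049] rot [ 3.14  -0.005  3.01 ] F [ 0.44  0.62 -3.16] M [-0.001  0.008  0.005] g 0.0143 j [-3.460e-01 -8.000e-03  1.553e+00  1.000e-03  1.601e+00 -1.785e+00]
t 6.33 pos [ 0.5968 -0.1341  0.3061] rot [ 3.140e+00 -3.000e-03  3.013e+00] F [-0.2  -0.35 -3.41] M [-0.019 -0.003 -0.044] g 0.0142 j [-3.430e-01 -1.000e-02  1.553e+00  1.000e-03  1.602e+00 -1.785e+00]
```

View pics/w3c.png

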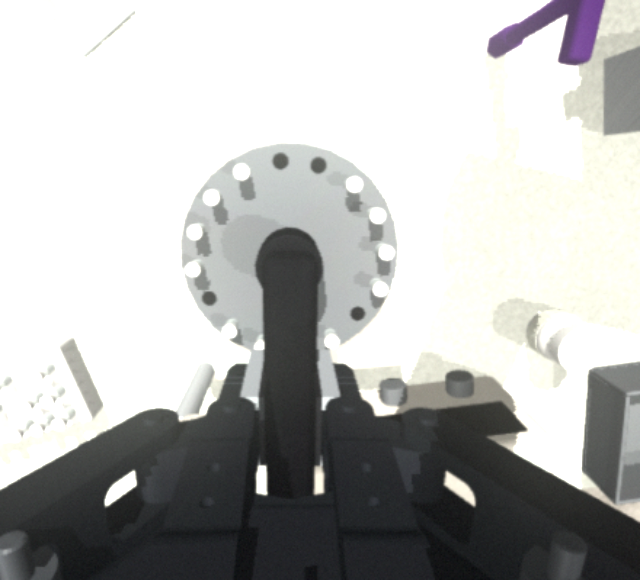

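View pics/s3c.png

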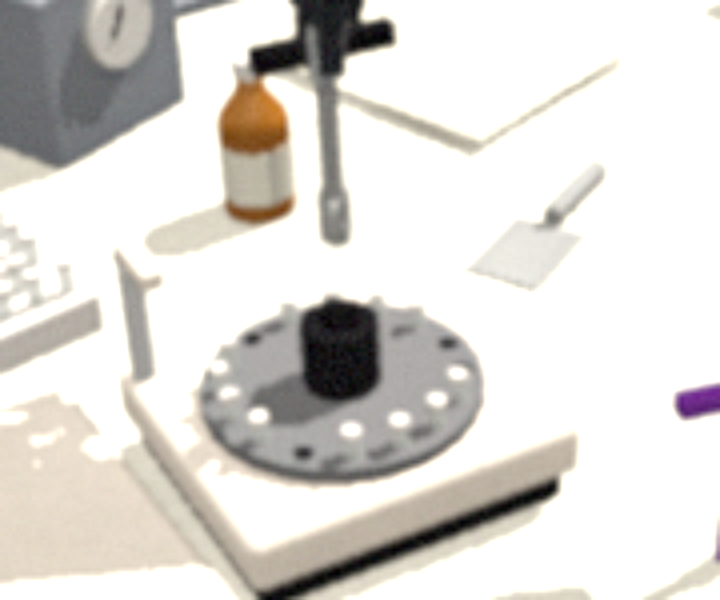

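Emit:
carry_out(gripper=[0.01,0.01,0.01], slide=[[0,0,0],[0,0,0],[0,0,0]], dr=[[0,0,0],[0,0,0],[0,0,0]])

```text
time_s: 6.58
eef_pos: [0.5973, -0.1339, 0.3079]
ee_rot: [3.141, 0.0, 3.014]
contact_force: [0.3, -1.0, -2.7]
grip_width: 0.014
```

Run:
```python
from h import *
from scipy.optimize import least_squares
st()
def fit(q,r):
    f=least_squares(lambda a:np.hypot(q[:,0]-a[0],q[:,1]-a[1])-r,q.mean(0),loss='soft_l1',f_scale=.002);return f.x,np.median(abs(f.fun))
for f in("top0.npz","scene0.npz","w3.npz","t3.npz"):
    c=load(f);p,ok=dep(c)
    m=ok&(abs(p[...,2]-.077)<.005)&(np.hypot(p[...,0]-.596,p[...,1]+.137)<.11)
    # outer radial bins, by rays on plane .077
    uv=np.argwhere(m)[:,::-1];w=onplane(c,uv,.077)[:,:2]
    a=np.arctan2(w[:,1]+.137,w[:,0]-.596);rr=np.hypot(w[:,1]+.137,w[:,0]-.596)
    q=[]
    for b in np.arange(-np.pi,np.pi,.1):
        k=(a>=b)&(a<b+.1)
        if k.sum()>3: 
            i=np.argmax(np.where(k,rr,0)); 
            if rr[i]>.085:q.append(w[i])
    q=np.array(q);print(f,m.sum(),len(q),"r free",end=' ')
    g=least_squares(lambda x:np.hypot(q[:,0]-x[0],q[:,1]-x[1])-x[2],[.596,-.137,.095],loss='soft_l1',f_scale=.002);print(g.x.round(4),np.median(abs(g.fun)).round(4))
# key axis from scene s3
c=load("s3.npz");p,ok=dep(c)
m=ok&(p[...,2]>.165)&(p[...,2]<.28)&(np.hypot(p[...,0]-.596,p[...,1]+.136)<.04)
for z0 in np.arange(.175,.28,.02):
    q=p[m&(p[...,2]>=z0)&(p[...,2]<z0+.02)]
    if len(q)>4:print(z0.round(3),len(q),np.median(q,0).round(4))
```

```text
t 6.58 pos [ 0.5973 -0.1339  0.3079] rot [3.141 0.    3.014] F [ 0.33 -1.01 -2.7 ] M [ 0.073 -0.055 -0.017] g 0.014 j [-0.342 -0.012  1.552  0.     1.601 -1.786]
top0.npz 3237 63 r free [ 0.5966 -0.1375  0.0942] 0.0003
scene0.npz 1574 56 r free [ 0.5944 -0.1353  0.0965] 0.0014
w3.npz 12891 57 r free [ 0.5953 -0.1376  0.0941] 0.0003
t3.npz 716 2 r free [ 0.5463 -0.2132  0.0946] 0.0
0.175 7 [ 0.5977 -0.1282  0.193 ]
0.195 54 [ 0.5973 -0.1272  0.2043]
0.215 59 [ 0.5959 -0.1287  0.2245]
0.235 38 [ 0.5967 -0.129   0.2461]
0.255 41 [ 0.5963 -0.1282  0.2651]
0.275 12 [ 0.5966 -0.1293  0.2773]
```

Emit:
carry_out(gripper=[0.01,0.01,0.01,0.01,0.01,0.01,0.01], slide=[[0.0007,-0.0026,0.01],[0,0,0.016],[0,0,0.014],[0,0,0.01],[0,0,0.006],[0,0,0],[0,0,0]], dr=[[0,0,0],[0,0,0],[0,0,0],[0,0,0],[0,0,0],[0,0,0],[0,0,0]])

```text
time_s: 7.17
eef_pos: [0.5962, -0.1375, 0.2514]
ee_rot: [3.141, -0.001, 3.013]
contact_force: [0.0, -0.9, -2.9]
grip_width: 0.0142
```

Run:
```python
from h import *
st();s=snap("scene","s4");st();w=snap("wrist","w4");st();
cv2.imwrite("pics/s4c.png",cv2.convertScaleAbs(cv2.resize(s["image"][150:230,240:330,::-1],None,fx=7,fy=7,interpolation=2),alpha=2.2))
cv2.imwrite("pics/w4c.png",cv2.convertScaleAbs(cv2.resize(w["image"][80:260,220:420,::-1],None,fx=3,fy=3,interpolation=2),alpha=2.2))
```

```text
t 7.17 pos [ 0.5962 -0.1375  0.2514] rot [ 3.141e+00 -1.000e-03  3.013e+00] F [ 0.04 -0.92 -2.88] M [ 0.016 -0.044  0.022] g 0.0142 j [-0.348  0.011  1.622  0.     1.509 -1.79 ]
t 7.22 pos [ 0.5966 -0.1376  0.2524] rot [-3.141e+00  1.000e-03  3.013e+00] F [ 0.42 -0.05 -3.56] M [-0.027 -0.024  0.069] g 0.0145 j [-0.348  0.011  1.621 -0.     1.509 -1.79 ]
t 7.27 pos [ 0.5968 -0.1377  0.2529] rot [-3.141e+00  2.000e-03  3.013e+00] F [ 0.26  0.18 -3.16] M [-0.006  0.016  0.032] g 0.014 j [-0.348  0.01   1.62   0.     1.509 -1.79 ]
```

View pics/s4c.png

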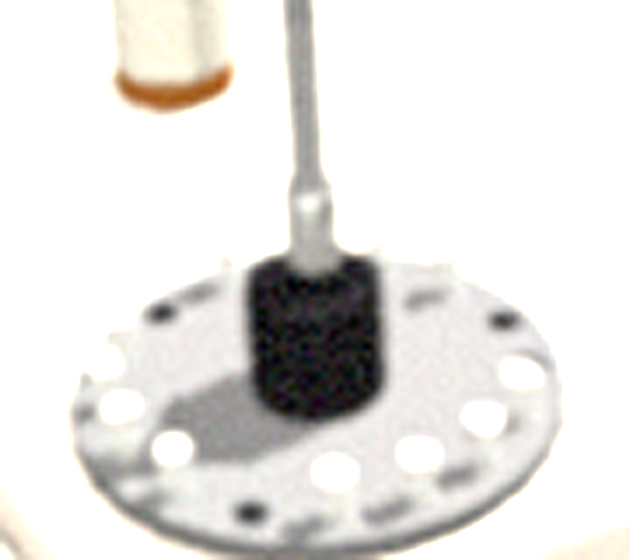

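View pics/w4c.png

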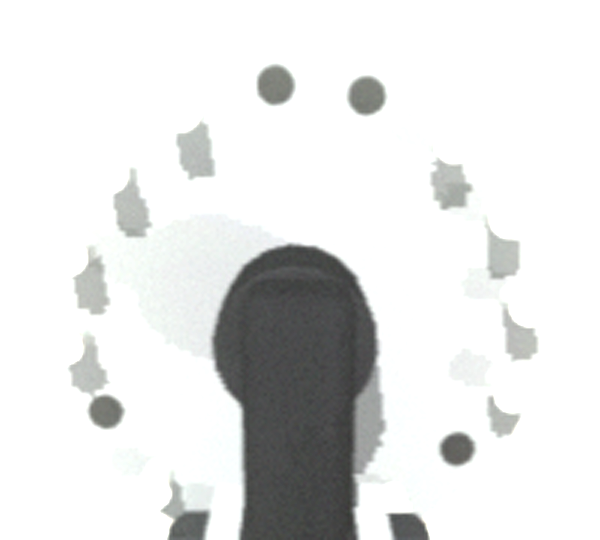

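Emit:
carry_out(gripper=[0.01,0.01,0.01,0.01,0.01,0.01], slide=[[0,0,0.006],[0,0,0.006],[0,0,0.005],[0,0,0.003],[0,0,0],[0,0,0]], dr=[[0,0,0],[0,0,0],[0,0,0],[0,0,0],[0,0,0],[0,0,0]])

```text
time_s: 7.77
eef_pos: [0.5961, -0.1374, 0.2312]
ee_rot: [3.141, -0.001, 3.013]
contact_force: [1.2, 0.1, -2.9]
grip_width: 0.014
```

Run:
```python
from h import *
st();s=snap("scene","s5");st()
cv2.imwrite("pics/s5c.png",cv2.convertScaleAbs(cv2.resize(s["image"][150:230,240:330,::-1],None,fx=7,fy=7,interpolation=2),alpha=2.2))
c=s;print(proj(c,[[.596,-.137,.126],[.596,-.137,.15]]))
```

```text
t 7.77 pos [ 0.5961 -0.1374  0.2312] rot [ 3.141e+00 -1.000e-03  3.013e+00] F [ 1.24  0.09 -2.89] M [-0.011 -0.015  0.039] g 0.014 j [-0.348  0.022  1.644  0.     1.476 -1.79 ]
t 7.82 pos [ 0.5963 -0.1375  0.2317] rot [ 3.142 -0.     3.013] F [-1.21 -0.22 -3.39] M [-0.002 -0.039 -0.005] g 0.014 j [-0.348  0.022  1.644  0.     1.476 -1.79 ]
[[283.79552977 190.36159779]
 [283.28295612 182.62774566]]
```

View pics/s5c.png

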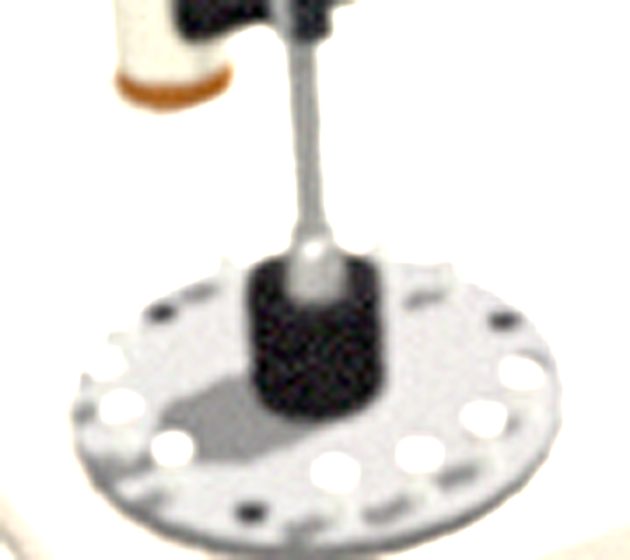

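Emit:
carry_out(gripper=[0.01,0.01,0.01,0.01,0.01], slide=[[0,0,0.003],[0,0,0.004],[0,0,0.003],[0,0,0],[0,0,0]], dr=[[0,0,0],[0,0,0],[0,0,0],[0,0,0],[0,0,0]])

```text
time_s: 8.23
eef_pos: [0.5961, -0.1375, 0.2213]
ee_rot: [3.141, -0.001, 3.013]
contact_force: [1.1, -0.5, -2.7]
grip_width: 0.0138
```

Run:
```python
from h import *
st();s=snap("scene","s6");st()
cv2.imwrite("pics/s6c.png",cv2.convertScaleAbs(cv2.resize(s["image"][150:230,240:330,::-1],None,fx=7,fy=7,interpolation=2),alpha=2.2))
```

```text
t 8.23 pos [ 0.5961 -0.1375  0.2213] rot [ 3.141e+00 -1.000e-03  3.013e+00] F [ 1.1  -0.5  -2.71] M [-0.011 -0.02   0.009] g 0.0138 j [-0.348  0.028  1.655  0.     1.459 -1.79 ]
t 8.28 pos [ 0.5962 -0.1375  0.2216] rot [ 3.142 -0.     3.013] F [ 0.39 -0.75 -3.79] M [-0.033 -0.017  0.035] g 0.0141 j [-0.348  0.028  1.654 -0.     1.459 -1.79 ]
```

View pics/s6c.png

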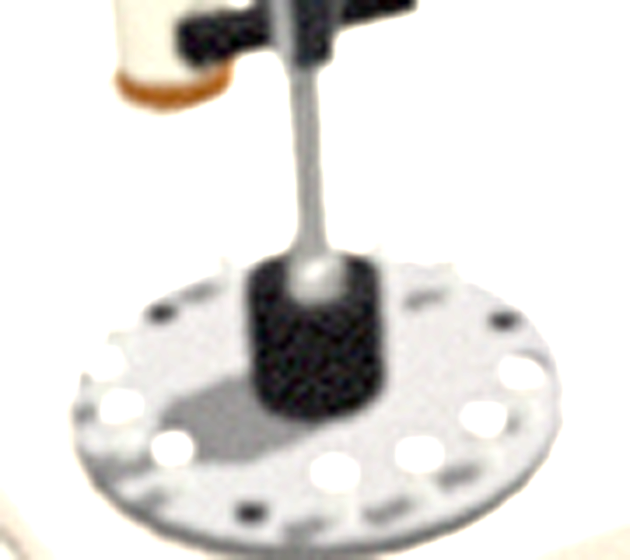

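Emit:
carry_out(gripper=[0.01,0.01,0.01,0.01,0.01,0.01], slide=[[0,0,0.002],[0,0,0.003],[0,0,0.003],[0,0,0.001],[0,0,0],[0,0,0]], dr=[[0,0,0],[0,0,0],[0,0,0],[0,0,0],[0,0,0],[0,0,0]])

```text
time_s: 8.78
eef_pos: [0.5962, -0.1375, 0.2127]
ee_rot: [3.141, -0.0, 3.013]
contact_force: [-0.0, 0.2, -2.9]
grip_width: 0.0144
```

Emit:
carry_out(gripper=[0.01,0.01,0.01], slide=[[0,0,0.001],[0,0,0.001],[0,0,0]], dr=[[0,0,0],[0,0,0],[0,0,0]])

```text
time_s: 9.03
eef_pos: [0.597, -0.138, 0.2122]
ee_rot: [-3.141, 0.003, 3.013]
contact_force: [5.6, -2.4, -0.2]
grip_width: 0.0138
```

Emit:
carry_out(gripper=[0.01,0.01,0.01], slide=[[0,0,0.001],[0,0,0],[0,0,0]], dr=[[0,0,0],[0,0,0],[0,0,0]])

```text
time_s: 9.28
eef_pos: [0.5964, -0.1376, 0.21]
ee_rot: [-3.141, 0.001, 3.013]
contact_force: [0.3, -0.6, -0.1]
grip_width: 0.0141
```

Emit:
carry_out(gripper=[0.01,0.01,0.01], slide=[[0,0,0.0015],[0,0,0],[0,0,0]], dr=[[0,0,0],[0,0,0],[0,0,0]])

```text
time_s: 9.53
eef_pos: [0.5965, -0.1376, 0.2086]
ee_rot: [-3.141, 0.001, 3.013]
contact_force: [-0.1, -0.8, 2.3]
grip_width: 0.0135
```

Run:
```python
from h import *
st()
```

```text
t 9.53 pos [ 0.5965 -0.1376  0.2086] rot [-3.141e+00  1.000e-03  3.013e+00] F [-0.1  -0.78  2.29] M [-0.269 -0.069  0.074] g 0.0135 j [-0.348  0.037  1.667 -0.     1.437 -1.79 ]
```

Emit:
carry_out(gripper=[0.01,0.01,0.01,0.01,0.01,0.01], slide=[[0,0,0],[0,0,0],[0,0,0],[0,0,0],[0,0,0],[0,0,0]], dr=[[0,0,-0.04],[0,0,-0.04],[0,0,-0.04],[0,0,-0.04],[0,0,-0.04],[0,0,0]])

```text
time_s: 10.03
eef_pos: [0.596, -0.1373, 0.2071]
ee_rot: [3.141, -0.001, -3.07]
contact_force: [0.8, -1.7, -3.2]
grip_width: 0.014
```

Run:
```python
from h import *
st()
```

```text
t 10.03 pos [ 0.596  -0.1373  0.2071] rot [ 3.141e+00 -1.000e-03 -3.070e+00] F [ 0.78 -1.74 -3.2 ] M [-0.132 -0.33  -0.018] g 0.014 j [-0.348  0.038  1.669  0.     1.436 -1.991]
```

Emit:
carry_out(gripper=[0.01,0.01,0.01,0.01,0.01], slide=[[0,0,0.001],[0,0,0.001],[0,0,0.001],[0,0,0],[0,0,0]], dr=[[0,0,0],[0,0,0],[0,0,0],[0,0,0],[0,0,0]])

```text
time_s: 10.45
eef_pos: [0.5965, -0.1375, 0.2058]
ee_rot: [3.142, 0.0, -3.071]
contact_force: [0.8, -0.8, 1.0]
grip_width: 0.0136
```

Run:
```python
from h import *
st()
```

```text
t 10.45 pos [ 0.5965 -0.1375  0.2058] rot [ 3.142  0.    -3.071] F [ 0.82 -0.81  1.  ] M [ 0.05  -0.076 -0.055] g 0.0136 j [-0.348  0.039  1.67   0.     1.432 -1.99 ]
```

Emit:
carry_out(gripper=[0.01,0.01,0.01,0.01], slide=[[0,0,0],[0,0,0],[0,0,0],[0,0,0]], dr=[[0,0,-0.03],[0,0,-0.03],[0,0,0],[0,0,0]])

```text
time_s: 10.78
eef_pos: [0.5964, -0.1375, 0.2056]
ee_rot: [-3.142, 0.0, -3.011]
contact_force: [1.4, -0.5, 1.3]
grip_width: 0.0137
```

Run:
```python
from h import *
st()
```

```text
t 10.78 pos [ 0.5964 -0.1375  0.2056] rot [-3.142  0.    -3.011] F [ 1.43 -0.47  1.3 ] M [ 0.006 -0.132 -0.059] g 0.0137 j [-0.348  0.039  1.67   0.     1.432 -2.049]
```

Emit:
carry_out(gripper=[0.01,0.01,0.01,0.01,0.01,0.01], slide=[[0,0,0],[0,0,0],[0,0,0],[0,0,0],[0,0,0],[0,0,0]], dr=[[0,0,-0.035],[0,0,-0.035],[0,0,-0.035],[0,0,-0.035],[0,0,0],[0,0,0]])

```text
time_s: 11.28
eef_pos: [0.5964, -0.1374, 0.2055]
ee_rot: [3.141, 0.0, -2.872]
contact_force: [1.2, 0.9, 0.8]
grip_width: 0.0137
```

Run:
```python
from h import *
st();s=snap("scene","s7")
cv2.imwrite("pics/s7c.png",cv2.convertScaleAbs(cv2.resize(s["image"][150:230,240:330,::-1],None,fx=7,fy=7,interpolation=2),alpha=2.2))
p,ok=dep(s)
```

```text
t 11.28 pos [ 0.5964 -0.1374  0.2055] rot [ 3.141  0.    -2.872] F [1.22 0.87 0.78] M [ 0.049 -0.049 -0.05 ] g 0.0137 j [-0.348  0.039  1.671  0.     1.432 -2.189]
```

View pics/s7c.png

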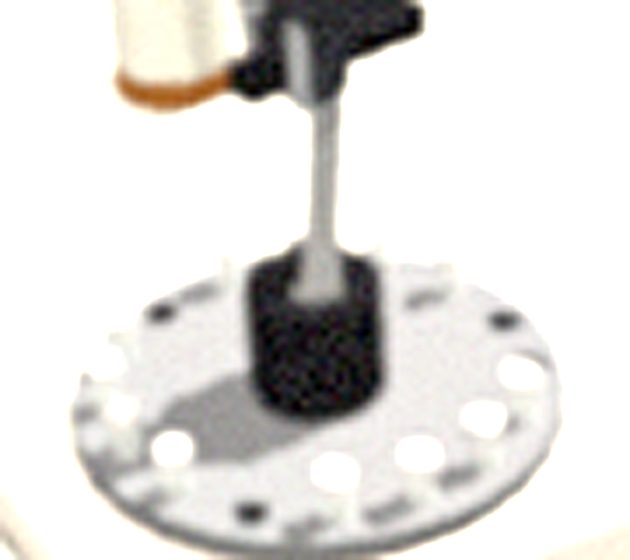

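Run:
```python
from h import *
o=[]
for f in ("s4","s6","s7"):
    s=load(f+".npz");o.append(cv2.convertScaleAbs(cv2.resize(s["image"][150:215,268:300,::-1],None,fx=8,fy=8,interpolation=cv2.INTER_NEAREST),alpha=1.6))
cv2.imwrite("pics/cmp.png",np.hstack(o))
s=load("s7.npz");p,ok=dep(s)
for v in range(170,200,2): print(v,[tuple((p[v,u]*1000).round().astype(int)) for u in (282,285,288)])
```

```text
170 [(np.int64(460), np.int64(-402), np.int64(2)), (np.int64(590), np.int64(-135), np.int64(187)), (np.int64(582), np.int64(-134), np.int64(185))]
172 [(np.int64(468), np.int64(-387), np.int64(5)), (np.int64(589), np.int64(-138), np.int64(179)), (np.int64(584), np.int64(-131), np.int64(181))]
174 [(np.int64(471), np.int64(-382), np.int64(1)), (np.int64(589), np.int64(-137), np.int64(174)), (np.int64(583), np.int64(-132), np.int64(174))]
176 [(np.int64(479), np.int64(-367), np.int64(5)), (np.int64(592), np.int64(-134), np.int64(170)), (np.int64(584), np.int64(-131), np.int64(169))]
178 [(np.int64(486), np.int64(-354), np.int64(7)), (np.int64(589), np.int64(-139), np.int64(160)), (np.int64(583), np.int64(-135), np.int64(161))]
180 [(np.int64(487), np.int64(-353), np.int64(0)), (np.int64(591), np.int64(-136), np.int64(157)), (np.int64(584), np.int64(-134), np.int64(155))]
182 [(np.int64(562), np.int64(-210), np.int64(99)), (np.int64(592), np.int64(-135), np.int64(151)), (np.int64(584), np.int64(-133), np.int64(150))]
184 [(np.int64(588), np.int64(-161), np.int64(130)), (np.int64(594), n
[... 421 characters left out ...]
4(123)), (np.int64(593), np.int64(-136), np.int64(126)), (np.int64(587), np.int64(-131), np.int64(127))]
192 [(np.int64(605), np.int64(-130), np.int64(129)), (np.int64(595), np.int64(-133), np.int64(123)), (np.int64(593), np.int64(-120), np.int64(129))]
194 [(np.int64(609), np.int64(-124), np.int64(127)), (np.int64(602), np.int64(-119), np.int64(127)), (np.int64(597), np.int64(-113), np.int64(129))]
196 [(np.int64(612), np.int64(-119), np.int64(125)), (np.int64(605), np.int64(-115), np.int64(125)), (np.int64(599), np.int64(-109), np.int64(126))]
198 [(np.int64(612), np.int64(-119), np.int64(119)), (np.int64(605), np.int64(-116), np.int64(118)), (np.int64(598), np.int64(-113), np.int64(116))]
```

View pics/cmp.png

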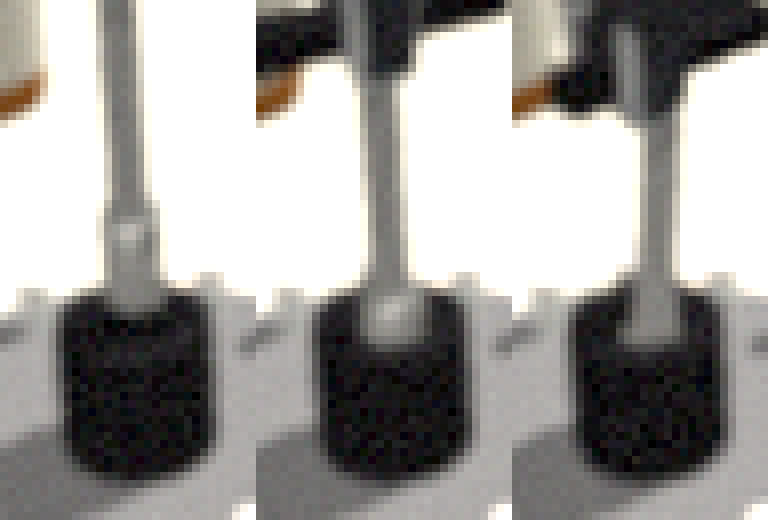

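Run:
```python
from h import *
st();w=snap("wrist","w8");t=snap("top","t8");st()
for f in("s3","s4","s6","s7"):
    c=load(f+".npz");p,ok=dep(c);q0=p[ok&(p[...,2]>.135)&(p[...,2]<.24)&(np.hypot(p[...,0]-.593,p[...,1]+.134)<.03)]
    print(f,[(z,len(q),np.median(q,0).round(4)[:2].tolist()) for z in np.arange(.135,.24,.02).round(3) for q in [q0[(q0[:,2]>=z)&(q0[:,2]<z+.02)]] if len(q)>5])
# bar top from wrist & scene
for f in("w1","w2","w3","w4","w8","s6","s7"):
    c=load(f+".npz");s=c["image"];p,ok=dep(c)
    ref=np.array({"w1":[.49,.3289,.153],"w2":[.49,.327,.153],"w3":[.5966,-.1359,.333],"w4":[.597,-.1377,.282],"w8":[.5964,-.1374,.234],"s6":[.5961,-.1375,.25],"s7":[.5964,-.1374,.234]}[f])
    m=ok&(abs(p[...,2]-ref[2])<.007)&(np.hypot(p[...,0]-ref[0],p[...,1]-ref[1])<.07)&(s.max(2)<90);q=p[m]
    if len(q)>10: print(f,len(q),q.mean(0).round(4),cv2.minAreaRect(q[:,:2].astype(np.float32)*1000))
cv2.imwrite("pics/w8c.png",cv2.convertScaleAbs(cv2.resize(w["image"][60:400,160:480,::-1],None,fx=1.7,fy=1.7),alpha=1.6))
```

```text
t 11.33 pos [ 0.5963 -0.1374  0.2054] rot [ 3.141  0.    -2.872] F [ 0.38 -0.17  1.37] M [ 0.146 -0.046 -0.141] g 0.0135 j [-0.348  0.039  1.671  0.     1.432 -2.189]
t 11.43 pos [ 0.5964 -0.1375  0.2054] rot [ 3.141  0.    -2.871] F [0.44 0.57 0.79] M [ 0.076 -0.103 -0.14 ] g 0.0135 j [-0.348  0.039  1.671  0.     1.432 -2.189]
s3 [(np.float64(0.175), 7, [0.5977, -0.1282]), (np.float64(0.195), 54, [0.5973, -0.1272]), (np.float64(0.215), 59, [0.5959, -0.1287]), (np.float64(0.235), 7, [0.5972, -0.1304])]
s4 [(np.float64(0.135), 43, [0.5973, -0.1294]), (np.float64(0.155), 58, [0.5962, -0.1293]), (np.float64(0.175), 38, [0.5956, -0.1314]), (np.float64(0.195), 42, [0.5949, -0.1316]), (np.float64(0.215), 35, [0.5959, -0.1314]), (np.float64(0.235), 12, [0.5953, -0.1321])]
s6 [(np.float64(0.135), 53, [0.5957, -0.1308]), (np.float64(0.155), 36, [0.5952, -0.1321]), (np.float64(0.175), 33, [0.5959, -0.1301]), (np.float64(0.195), 43, [0.5962, -0.1306]), (np.float64(0.215), 35, [0.5958, -0.1246]), (np.float64(0.235), 44, [0.5983, -0.1258])]
s7 [(np.float64(0.135), 33, [0.5915, -0.1337]), (np.flo
[... 450 characters left out ...]
133), 10.723703384399414)
w3 6149 [ 0.587  -0.1353  0.3296] ((590.8922119140625, -136.018310546875), (39.149898529052734, 79.6359634399414), 65.01512908935547)
w4 6043 [ 0.587  -0.1351  0.2776] ((590.4483642578125, -135.57579040527344), (38.80022430419922, 79.29234313964844), 64.17214965820312)
w8 3023 [ 0.5999 -0.1354  0.23  ] ((597.0335693359375, -136.27008056640625), (41.48353958129883, 48.672245025634766), 70.47886657714844)
s6 152 [ 0.6    -0.129   0.2476] ((596.8597412109375, -129.2639617919922), (32.337337493896484, 85.26997375488281), 68.24520874023438)
s7 114 [ 0.6017 -0.1283  0.2331] ((594.002197265625, -131.1171112060547), (35.50629806518555, 56.02586364746094), 75.78453826904297)
```

View pics/w8c.png

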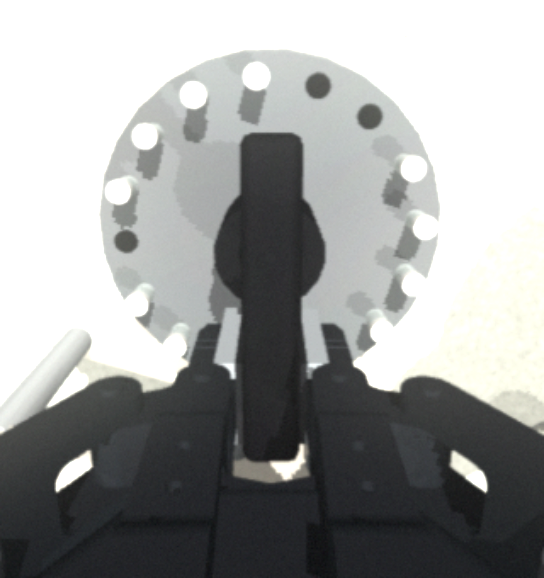

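Emit:
carry_out(gripper=[0.01,0.01,0.01,0.01,0.01,0.01], slide=[[0,0,-0.002],[0,0,-0.004],[0,0,-0.005],[0,0,-0.003],[0,0,0],[0,0,0]], dr=[[0,0,0],[0,0,0],[0,0,0],[0,0,0],[0,0,0],[0,0,0]], force=120)

```text
time_s: 11.93
eef_pos: [0.5963, -0.1376, 0.2199]
ee_rot: [-3.141, 0.0, -2.87]
contact_force: [0.7, -0.3, -3.3]
grip_width: 0.0137
```

Run:
```python
from h import *
st();s=snap("scene","s9");w=snap("wrist","w9");st()
c=s;p,ok=dep(c);q0=p[ok&(p[...,2]>.13)&(p[...,2]<.215)&(np.hypot(p[...,0]-.591,p[...,1]+.134)<.03)]
print([(z,len(q),np.median(q,0).round(4)[:2].tolist()) for z in np.arange(.13,.215,.01).round(3) for q in [q0[(q0[:,2]>=z)&(q0[:,2]<z+.01)]] if len(q)>5])
# wrist: bar top plane fit
p,ok=dep(w);tc=np.array([.5964,-.1374]);m=ok&(w["image"].max(2)<60)&(p[...,2]>.225)&(p[...,2]<.26)
e=np.array([np.cos(-2.872),np.sin(-2.872)]);n=np.array([np.sin(-2.872),-np.cos(-2.872)])
a=(p[...,:2]-tc)@e;b=(p[...,:2]-tc)@n
m&=(abs(b)<.006)&(a>-.04)&(a<.08)
A=np.c_[a[m],b[m],np.ones(m.sum())];x=np.linalg.lstsq(A,p[m][:,2],rcond=None)[0];print(m.sum(),x,a[m].min(),a[m].max(),np.std(A@x-p[m][:,2]))
cv2.imwrite("pics/s9c.png",cv2.convertScaleAbs(cv2.resize(s["image"][110:215,240:330,::-1],None,fx=5,fy=5,interpolation=2),alpha=1.8))
```

```text
t 11.93 pos [ 0.5963 -0.1376  0.2199] rot [-3.141  0.    -2.87 ] F [ 0.68 -0.31 -3.32] M [-0.014 -0.035 -0.023] g 0.0137 j [-0.348  0.029  1.656 -0.     1.456 -2.19 ]
t 12.03 pos [ 0.5961 -0.1375  0.2193] rot [ 3.141 -0.    -2.87 ] F [ 0.66 -0.4  -3.72] M [ 0.023 -0.051  0.004] g 0.0134 j [-0.348  0.03   1.657 -0.     1.456 -2.19 ]
[(np.float64(0.13), 59, [0.5937, -0.1314]), (np.float64(0.14), 25, [0.5925, -0.1342]), (np.float64(0.15), 18, [0.591, -0.1336]), (np.float64(0.16), 23, [0.5893, -0.1348]), (np.float64(0.17), 16, [0.5888, -0.1339]), (np.float64(0.18), 19, [0.588, -0.1338]), (np.float64(0.19), 16, [0.5865, -0.1343]), (np.float64(0.2), 23, [0.5859, -0.1352]), (np.float64(0.21), 9, [0.5836, -0.1345])]
5291 [-0.12685951 -0.10362241  0.24301415] -0.027861410352195113 0.06125603873932105 0.0019001017997866917
```

View pics/s9c.png

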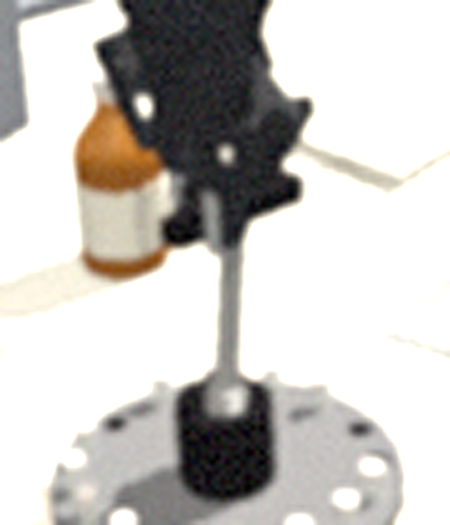

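Emit:
carry_out(gripper=[0.01,0.01,0.01,0.01,0.01,0.01], slide=[[-0.0039,0,0],[-0.0039,0,0],[-0.0038,0,0],[-0.0038,0,0],[0,0,0],[0,0,0]], dr=[[0,0.032,0],[0,0.032,0],[0,0.032,0],[0,0.032,0],[0,0,0],[0,0,0]])

```text
time_s: 12.53
eef_pos: [0.6112, -0.1332, 0.218]
ee_rot: [3.141, -0.128, -2.87]
contact_force: [-0.5, 0.4, -3.4]
grip_width: 0.0135
```

```bash
cat >> h.py <<'E'
def stem(c,x0=.594,y0=-.134,zs=(.13,.22)):
    p,ok=dep(c);q0=p[ok&(p[...,2]>zs[0])&(p[...,2]<zs[1])&(np.hypot(p[...,0]-x0,p[...,1]-y0)<.02)]
    o=[]
    for z in np.arange(*zs,.01):
        q=q0[(q0[:,2]>=z)&(q0[:,2]<z+.01)]
        if len(q)>5:o.append(np.median(q,0))
    o=np.array(o);print(o.round(4)[:,[2,0,1]].tolist(),"slopes",np.polyfit(o[:,2],o[:,0],1)[0].round(3),np.polyfit(o[:,2],o[:,1],1)[0].round(3))
E
python3 - <<'E'
from h import *
st();s=snap("scene","s10");stem(s);stem(load("s6.npz"),zs=(.15,.2));w=snap("wrist","w10");st()
cv2.imwrite("pics/s10c.png",cv2.convertScaleAbs(cv2.resize(s["image"][110:215,240:330,::-1],None,fx=5,fy=5,interpolation=2),alpha=1.8))
E
```

```text
t 12.53 pos [ 0.6112 -0.1332  0.218 ] rot [ 3.141 -0.128 -2.87 ] F [-0.52  0.38 -3.41] M [ 0.051 -0.233  0.009] g 0.0135 j [-0.303  0.137  1.549 -0.069  1.564 -2.141]
[[0.1326, 0.5981, -0.1305], [0.1451, 0.5976, -0.1316], [0.1564, 0.5977, -0.1314], [0.164, 0.5984, -0.1325], [0.175, 0.5971, -0.1327], [0.1848, 0.5978, -0.1312], [0.1955, 0.5985, -0.1302], [0.2048, 0.5969, -0.1312], [0.2129, 0.5956, -0.1302]] slopes -0.019 0.01
[[0.1542, 0.5955, -0.1317], [0.1657, 0.5952, -0.1323], [0.176, 0.5953, -0.1296], [0.1854, 0.5953, -0.1307], [0.1963, 0.5967, -0.1305]] slopes 0.025 0.038
t 12.63 pos [ 0.6108 -0.1334  0.2184] rot [ 3.141 -0.128 -2.87 ] F [ 1.09 -0.13 -2.86] M [ 0.056 -0.185  0.026] g 0.0139 j [-0.303  0.136  1.549 -0.069  1.564 -2.141]
```

View pics/s10c.png

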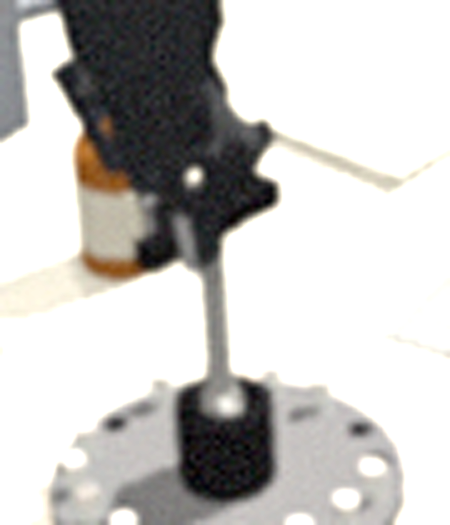

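View pics/w10.png

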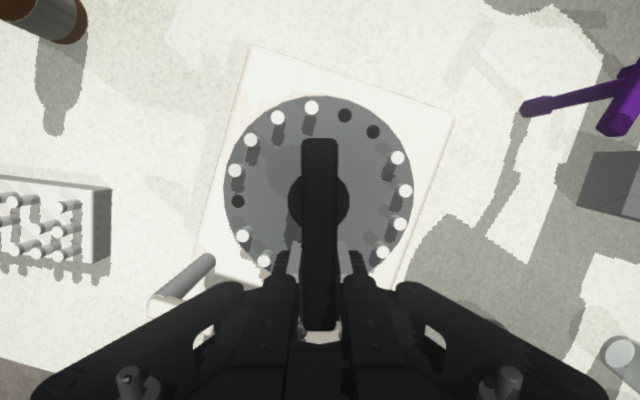

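Emit:
carry_out(gripper=[0.01,0.01,0.01,0.01], slide=[[-0.0002,0,0.002],[-0.0002,0,0.002],[0,0,0],[0,0,0]], dr=[[0,0,0],[0,0,0],[0,0,0],[0,0,0]])

```text
time_s: 12.97
eef_pos: [0.6106, -0.1335, 0.2143]
ee_rot: [3.141, -0.128, -2.871]
contact_force: [0.4, -0.1, -3.0]
grip_width: 0.0136
```

Emit:
carry_out(gripper=[0.01,0.01,0.01], slide=[[-0.0002,0,0.002],[0,0,0],[0,0,0]], dr=[[0,0,0],[0,0,0],[0,0,0]])

```text
time_s: 13.22
eef_pos: [0.6107, -0.1335, 0.2124]
ee_rot: [3.141, -0.129, -2.87]
contact_force: [-0.6, 0.3, -3.6]
grip_width: 0.0133
```

Emit:
carry_out(gripper=[0.01,0.01,0.01], slide=[[-0.0002,0,0.0015],[0,0,0],[0,0,0]], dr=[[0,0,0],[0,0,0],[0,0,0]])

```text
time_s: 13.47
eef_pos: [0.6108, -0.1334, 0.2107]
ee_rot: [3.141, -0.129, -2.87]
contact_force: [0.1, -0.2, -3.6]
grip_width: 0.0138
```

Run:
```python
from h import *
st()
```

```text
t 13.47 pos [ 0.6108 -0.1334  0.2107] rot [ 3.141 -0.129 -2.87 ] F [ 0.13 -0.24 -3.58] M [-0.038 -0.039 -0.002] g 0.0138 j [-0.303  0.141  1.557 -0.069  1.552 -2.14 ]
```

Emit:
carry_out(gripper=[0.01,0.01,0.01], slide=[[-0.0002,0,0.0015],[0,0,0],[0,0,0]], dr=[[0,0,0],[0,0,0],[0,0,0]])

```text
time_s: 13.72
eef_pos: [0.6108, -0.1334, 0.2093]
ee_rot: [3.141, -0.128, -2.87]
contact_force: [-0.6, 0.1, -4.0]
grip_width: 0.0134
```

Emit:
carry_out(gripper=[0.01,0.01,0.01], slide=[[-0.0002,0,0.0015],[0,0,0],[0,0,0]], dr=[[0,0,0],[0,0,0],[0,0,0]])

```text
time_s: 13.97
eef_pos: [0.6109, -0.1334, 0.2079]
ee_rot: [3.141, -0.128, -2.87]
contact_force: [-1.6, 0.2, -2.3]
grip_width: 0.0136
```

Emit:
carry_out(gripper=[0.01,0.01,0.01], slide=[[-0.0001,0,0.001],[0,0,0],[0,0,0]], dr=[[0,0,0],[0,0,0],[0,0,0]])

```text
time_s: 14.22
eef_pos: [0.6109, -0.1335, 0.2071]
ee_rot: [-3.142, -0.128, -2.87]
contact_force: [-1.0, -0.2, -2.5]
grip_width: 0.0135
```

Run:
```python
from h import *
st()
```

```text
t 14.22 pos [ 0.6109 -0.1335  0.2071] rot [-3.142 -0.128 -2.87 ] F [-1.03 -0.17 -2.52] M [ 0.118  0.199 -0.021] g 0.0135 j [-0.303  0.144  1.56  -0.069  1.545 -2.139]
```

Emit:
carry_out(gripper=[0.01,0.01,0.01], slide=[[0.001,0,0],[0,0,0],[0,0,0]], dr=[[0,0,0],[0,0,0],[0,0,0]])

```text
time_s: 14.47
eef_pos: [0.6102, -0.1337, 0.2072]
ee_rot: [-3.142, -0.127, -2.87]
contact_force: [0.6, -0.6, -3.3]
grip_width: 0.0133
```

Emit:
carry_out(gripper=[0.01,0.01,0.01], slide=[[-0.0002,0,0.0015],[0,0,0],[0,0,0]], dr=[[0,0,0],[0,0,0],[0,0,0]])

```text
time_s: 14.72
eef_pos: [0.6102, -0.1337, 0.2057]
ee_rot: [-3.141, -0.127, -2.87]
contact_force: [0.5, 0.3, -1.2]
grip_width: 0.0135
```

Run:
```python
from h import *
st();w=snap("wrist","w11");s=snap("scene","s11");stem(s);st()
```

```text
t 14.72 pos [ 0.6102 -0.1337  0.2057] rot [-3.141 -0.127 -2.87 ] F [ 0.51  0.25 -1.21] M [ 0.241 -0.137 -0.05 ] g 0.0135 j [-0.304  0.143  1.563 -0.069  1.543 -2.14 ]
[[0.1325, 0.5979, -0.132], [0.1444, 0.5969, -0.132], [0.1552, 0.5959, -0.1318], [0.1657, 0.5964, -0.1322], [0.1752, 0.5965, -0.1324], [0.1857, 0.597, -0.1323], [0.1946, 0.5965, -0.1324], [0.2046, 0.5959, -0.1276], [0.2183, 0.5855, -0.1309]] slopes -0.085 0.026
t 14.82 pos [ 0.6101 -0.1337  0.2057] rot [-3.142 -0.128 -2.87 ] F [ 0.05  0.44 -1.81] M [ 0.224 -0.12  -0.094] g 0.0137 j [-0.304  0.143  1.563 -0.069  1.543 -2.14 ]
```

Emit:
carry_out(gripper=[0.01,0.01,0.01,0.01], slide=[[0,0.0006,0],[-0.0001,0,0.001],[0,0,0],[0,0,0]], dr=[[0,0,0],[0,0,0],[0,0,0],[0,0,0]])

```text
time_s: 15.15
eef_pos: [0.61, -0.1333, 0.2048]
ee_rot: [-3.141, -0.127, -2.87]
contact_force: [0.3, -0.8, -2.4]
grip_width: 0.0135
```

Emit:
carry_out(gripper=[0.01,0.01,0.01], slide=[[-0.0001,0,0.001],[0,0,0],[0,0,0]], dr=[[0,0,0],[0,0,0],[0,0,0]])

```text
time_s: 15.4
eef_pos: [0.6101, -0.1333, 0.2042]
ee_rot: [-3.141, -0.127, -2.87]
contact_force: [0.3, 0.2, 0.9]
grip_width: 0.0132
```

Run:
```python
from h import *
st()
```

```text
t 15.4 pos [ 0.6101 -0.1333  0.2042] rot [-3.141 -0.127 -2.87 ] F [0.28 0.17 0.9 ] M [-0.065 -0.182 -0.079] g 0.0132 j [-0.303  0.143  1.566 -0.07   1.54  -2.139]
```

Run:
```python
from h import *
w=snap("wrist","w12");s=snap("scene","s12");st();stem(s,zs=(.13,.2))
for f,tc,yaw,zt in(("w1",[.49,.3289],3.019,.153),("w3",[.5966,-.1359],3.010,.33),("w4",[.5968,-.1377],3.013,.279),("w9",[.5961,-.1375],-2.87,.243),("w10",[.6108,-.1334],-2.87,.24),("w12",[.6101,-.1333],-2.87,.229)):
    w=load(f+".npz");p,ok=dep(w)
    e=np.array([np.cos(yaw),np.sin(yaw)]);n=np.array([np.sin(yaw),-np.cos(yaw)])
    a=(p[...,:2]-tc)@e;b=(p[...,:2]-tc)@n
    m=ok&(w["image"].max(2)<70)&(abs(p[...,2]-zt)<.012)&(abs(b)<.012)&(a>-.06)&(a<.08)
    m0=m
    for _ in range(3):
        A=np.c_[a[m],np.ones(m.sum())];x=np.linalg.lstsq(A,p[m][:,2],rcond=None)[0];m=m0&(abs(a*x[0]+x[1]-p[...,2])<.004)
    k=m&(a>.02);
    print(f,m.sum(),x.round(4),a[m].min().round(4),a[m].max().round(4),"b med",np.median(b[k]).round(4))
```

```text
t 15.5 pos [ 0.6101 -0.1333  0.2042] rot [-3.141 -0.127 -2.87 ] F [ 0.59 -0.98  2.33] M [-0.118 -0.28  -0.   ] g 0.0136 j [-0.303  0.143  1.566 -0.07   1.54  -2.139]
[[0.132, 0.5971, -0.1315], [0.1449, 0.5959, -0.1316], [0.1564, 0.5974, -0.1331], [0.1651, 0.5964, -0.1304], [0.1757, 0.5972, -0.1313], [0.1845, 0.5956, -0.1322], [0.1948, 0.5967, -0.1307]] slopes -0.007 0.009
w1 1767 [-0.0032  0.1538] -0.0421 0.0461 b med -0.0006
w3 5761 [0.0004 0.3294] -0.035 0.0461 b med -0.0006
w4 5773 [-0.0047  0.2772] -0.0343 0.0467 b med 0.0012
w9 6521 [-0.1223  0.2425] -0.0282 0.0609 b med 0.0009
w10 6511 [0.0046 0.2411] -0.0305 0.0588 b med 0.0009
w12 6510 [0.0049 0.2271] -0.0301 0.0589 b med 0.0009
```

Emit:
carry_out(gripper=[0.01,0.01,0.01,0.01,0.01], slide=[[0.0001,0,-0.001],[0,-0.0009,0],[0,-0.0009,0],[0,-0.0009,0],[0,0,0]], dr=[[0,0,0],[-0.0076,0,0.0595],[-0.0076,0,0.0595],[-0.0076,0,0.0595],[0,0,0]])

```text
time_s: 15.92
eef_pos: [0.6105, -0.1361, 0.2047]
ee_rot: [-3.141, -0.128, -3.052]
contact_force: [0.8, -0.1, 0.6]
grip_width: 0.0133
```

Run:
```python
from h import *
st()
```

```text
t 15.92 pos [ 0.6105 -0.1361  0.2047] rot [-3.141 -0.128 -3.052] F [ 0.84 -0.12  0.59] M [-0.048 -0.334  0.058] g 0.0133 j [-0.316  0.151  1.556 -0.051  1.552 -1.972]
```

Emit:
carry_out(gripper=[0.01,0.01,0.01,0.01,0.01,0.01,0.01], slide=[[0,-0.0009,0],[0,-0.0009,0],[0,-0.0009,0],[0,-0.0009,0],[0,-0.0009,0],[0,-0.0009,0],[0,0,0]], dr=[[-0.0076,0,0.0595],[-0.0076,0,0.0595],[-0.0076,0,0.0595],[-0.0076,0,0.0595],[-0.0076,0,0.0595],[-0.0076,0,0.0595],[0,0,0]])

```text
time_s: 16.5
eef_pos: [0.6102, -0.1415, 0.2047]
ee_rot: [-3.141, -0.127, 2.873]
contact_force: [1.8, -0.8, 0.7]
grip_width: 0.0136
```

Run:
```python
from h import *
st()
w=snap("wrist","w13");s=snap("scene","s13");st();stem(s,zs=(.13,.2))
def barfit(f,tc,yaw,zt):
    w=load(f+".npz");p,ok=dep(w)
    e=np.array([np.cos(yaw),np.sin(yaw)]);n=np.array([np.sin(yaw),-np.cos(yaw)])
    a=(p[...,:2]-tc)@e;b=(p[...,:2]-tc)@n
    m=ok&(w["image"].max(2)<70)&(abs(p[...,2]-zt)<.012)&(abs(b)<.012)&(a>-.06)&(a<.08)
    m0=m
    for _ in range(3):
        A=np.c_[a[m],np.ones(m.sum())];x=np.linalg.lstsq(A,p[m][:,2],rcond=None)[0];m=m0&(abs(a*x[0]+x[1]-p[...,2])<.004)
    q=p[m&(abs(b)<.009)&((a>.02)|(a<-.02))][:,:2];ws=np.linalg.svd(q-q.mean(0),full_matrices=False)[2][0]
    print(f,m.sum(),x.round(4),a[m].min().round(4),a[m].max().round(4),"baryaw",np.arctan2(ws[1],ws[0]).round(3))
z=get_state();barfit("w13",z["eef_pos"][:2],z["ee_rot"][2],.229);barfit("w12",np.array([.6101,-.1333]),-2.87,.229)
```

```text
t 16.5 pos [ 0.6102 -0.1415  0.2047] rot [-3.141 -0.127  2.873] F [ 1.78 -0.8   0.72] M [-0.286 -0.338  0.018] g 0.0136 j [-0.342  0.156  1.55  -0.01   1.562 -1.644]
t 16.6 pos [ 0.6102 -0.1414  0.2048] rot [-3.141 -0.127  2.875] F [ 1.52 -1.03  0.09] M [-0.422 -0.387  0.118] g 0.0136 j [-0.342  0.156  1.55  -0.01   1.562 -1.645]
[[0.1319, 0.5982, -0.1321], [0.1443, 0.5972, -0.1325], [0.1549, 0.5959, -0.1314], [0.1651, 0.5964, -0.1319], [0.1752, 0.5956, -0.131], [0.1851, 0.5985, -0.1317], [0.195, 0.5971, -0.132]] slopes -0.004 0.007
w13 6520 [0.0003 0.2277] -0.0294 0.0595 baryaw -0.268
w12 6510 [0.0049 0.2271] -0.0301 0.0589 baryaw 0.27
```

Emit:
carry_out(gripper=[0.01,0.01,0.01,0.01,0.01,0.01], slide=[[-0.0007,-0.0004,0],[0,-0.0009,0],[0,-0.0009,0],[0,-0.0009,0],[0,-0.0009,0],[0,0,0]], dr=[[0,0,0],[-0.0076,0,0.0595],[-0.0076,0,0.0595],[-0.0076,0,0.0595],[-0.0076,0,0.0595],[0,0,0]])

```text
time_s: 17.1
eef_pos: [0.6092, -0.1452, 0.2045]
ee_rot: [-3.141, -0.128, 2.633]
contact_force: [0.3, -1.8, 0.6]
grip_width: 0.0137
```

Run:
```python
from h import *
st()
```

```text
t 17.1 pos [ 0.6092 -0.1452  0.2045] rot [-3.141 -0.128  2.633] F [ 0.26 -1.78  0.57] M [-0.319 -0.257  0.172] g 0.0137 j [-0.361  0.154  1.553  0.018  1.561 -1.424]
```

Emit:
carry_out(gripper=[0.01,0.01], slide=[[-0.0005,-0.0008,0],[0,0,0]], dr=[[0,0,0],[0,0,0]])

```text
time_s: 17.27
eef_pos: [0.6093, -0.1456, 0.2044]
ee_rot: [3.142, -0.128, 2.635]
contact_force: [0.7, 0.4, 1.4]
grip_width: 0.0135
```

Run:
```python
from h import *
st();camera("top");st();camera("top");st()
```

```text
t 17.27 pos [ 0.6093 -0.1456  0.2044] rot [ 3.142 -0.128  2.635] F [0.71 0.44 1.44] M [-0.024 -0.187  0.081] g 0.0135 j [-0.362  0.155  1.553  0.019  1.562 -1.427]
t 17.32 pos [ 0.6093 -0.1456  0.2044] rot [-3.141 -0.128  2.635] F [1.52 0.11 0.92] M [-0.071 -0.193  0.133] g 0.0136 j [-0.362  0.155  1.553  0.018  1.561 -1.427]
t 17.37 pos [ 0.6094 -0.1456  0.2044] rot [-3.141 -0.128  2.634] F [ 0.79 -0.28  0.64] M [ 0.056 -0.243 -0.02 ] g 0.0136 j [-0.362  0.155  1.553  0.018  1.561 -1.426]
```

Emit:
carry_out(gripper=[0.01,0.01,0.01,0.01], slide=[[0,-0.0007,0],[0,-0.0007,0],[0,-0.0007,0],[0,0,0]], dr=[[-0.0063,0,0.0496],[-0.0063,0,0.0496],[-0.0063,0,0.0496],[0,0,0]])

```text
time_s: 17.7
eef_pos: [0.6082, -0.1477, 0.2044]
ee_rot: [-3.141, -0.128, 2.483]
contact_force: [0.5, 0.4, 0.3]
grip_width: 0.014
```

Run:
```python
from h import *
st();camera("top");st();camera("top");st()
```

```text
t 17.7 pos [ 0.6082 -0.1477  0.2044] rot [-3.141 -0.128  2.483] F [0.46 0.4  0.27] M [ 0.055 -0.334 -0.016] g 0.014 j [-0.373  0.149  1.559  0.035  1.557 -1.288]
t 17.75 pos [ 0.6082 -0.1476  0.2044] rot [-3.141 -0.128  2.484] F [-0.08 -0.67  0.93] M [-0.072 -0.17   0.028] g 0.0138 j [-0.373  0.149  1.559  0.035  1.557 -1.289]
t 17.8 pos [ 0.6082 -0.1476  0.2044] rot [-3.141 -0.128  2.485] F [0.22 0.36 1.27] M [-0.118 -0.12   0.118] g 0.0136 j [-0.373  0.149  1.558  0.035  1.557 -1.289]
```

Emit:
carry_out(gripper=[0.01,0.01,0.01,0.01], slide=[[0,-0.0007,0],[0,-0.0007,0],[0,-0.0007,0],[0,0,0]], dr=[[-0.0063,0,0.0496],[-0.0063,0,0.0496],[-0.0063,0,0.0496],[0,0,0]])

```text
time_s: 18.13
eef_pos: [0.6068, -0.1494, 0.2044]
ee_rot: [-3.14, -0.128, 2.334]
contact_force: [0.3, -0.1, -0.1]
grip_width: 0.0133
```

Run:
```python
from h import *
st();camera("top");st();snap("wrist","w14");st()
```

```text
t 18.13 pos [ 0.6068 -0.1494  0.2044] rot [-3.14  -0.128  2.334] F [ 0.28 -0.13 -0.05] M [-0.024 -0.195  0.321] g 0.0133 j [-0.384  0.142  1.567  0.051  1.55  -1.151]
t 18.18 pos [ 0.6068 -0.1493  0.2044] rot [-3.14  -0.128  2.335] F [-0.03 -0.05  0.89] M [-0.087 -0.088  0.44 ] g 0.0132 j [-0.383  0.142  1.567  0.051  1.55  -1.152]
t 18.23 pos [ 0.6068 -0.1493  0.2044] rot [-3.14  -0.128  2.335] F [-0.87  0.1   0.75] M [-0.185 -0.048  0.498] g 0.0138 j [-0.383  0.142  1.567  0.051  1.55  -1.152]
```

Emit:
carry_out(gripper=[0.01,0.01], slide=[[0,0.0004,0],[0,0,0]], dr=[[0.0038,0,-0.03],[0,0,0]])

```text
time_s: 18.4
eef_pos: [0.6072, -0.149, 0.2044]
ee_rot: [-3.14, -0.128, 2.365]
contact_force: [0.0, -1.0, 1.2]
grip_width: 0.0133
```

Run:
```python
from h import *
st();camera("top");st();camera("top");st()
```

```text
t 18.4 pos [ 0.6072 -0.149   0.2044] rot [-3.14  -0.128  2.365] F [ 0.03 -0.98  1.24] M [-0.238  0.008  0.201] g 0.0133 j [-0.381  0.144  1.565  0.048  1.552 -1.179]
t 18.45 pos [ 0.6072 -0.149   0.2044] rot [-3.14  -0.128  2.364] F [-0.04 -0.39  1.23] M [-0.172 -0.093  0.156] g 0.0138 j [-0.381  0.144  1.565  0.048  1.552 -1.178]
t 18.5 pos [ 0.6072 -0.149   0.2044] rot [-3.14  -0.128  2.363] F [ 0.11 -0.45  0.58] M [-0.022 -0.107  0.121] g 0.0137 j [-0.381  0.143  1.565  0.048  1.552 -1.178]
```

Run:
```python
from h import *
def barfit(f,tc,yaw,zt):
    w=load(f+".npz");p,ok=dep(w)
    e=np.array([np.cos(yaw),np.sin(yaw)]);n=np.array([np.sin(yaw),-np.cos(yaw)])
    a=(p[...,:2]-tc)@e;b=(p[...,:2]-tc)@n
    m=ok&(w["image"].max(2)<70)&(abs(p[...,2]-zt)<.012)&(abs(b)<.012)&(a>-.06)&(a<.08);m0=m
    for _ in range(3):
        A=np.c_[a[m],np.ones(m.sum())];x=np.linalg.lstsq(A,p[m][:,2],rcond=None)[0];m=m0&(abs(a*x[0]+x[1]-p[...,2])<.004)
    q=p[m&(abs(b)<.009)&((a>.02)|(a<-.02))][:,:2];ws=np.linalg.svd(q-q.mean(0),full_matrices=False)[2][0]
    print(f,m.sum(),x.round(4),a[m].min().round(4),a[m].max().round(4),"baryaw",np.arctan2(ws[1],ws[0]).round(3))
barfit("w14",np.array([.6068,-.1493]),2.335,.229)
```

```text
w14 6478 [0.0044 0.2274] -0.0286 0.0601 baryaw -0.8
```

Emit:
carry_out(gripper=[0.01,0.01,0.01,0.01], slide=[[0,-0.0002,0],[0,0,0],[0,0,0],[0,0,0]], dr=[[-0.0015,0,0.012],[0,0,0],[0,0,0],[0,0,0]])

```text
time_s: 18.83
eef_pos: [0.607, -0.1492, 0.2044]
ee_rot: [-3.141, -0.128, 2.351]
contact_force: [-0.4, -0.4, 0.8]
grip_width: 0.0135
```

Run:
```python
from h import *
st();camera("top");st();camera("top");st()
```

```text
t 18.83 pos [ 0.607  -0.1492  0.2044] rot [-3.141 -0.128  2.351] F [-0.44 -0.43  0.77] M [-0.031 -0.094  0.194] g 0.0135 j [-0.382  0.143  1.566  0.05   1.551 -1.167]
t 18.88 pos [ 0.607  -0.1492  0.2045] rot [-3.141 -0.128  2.351] F [-0.18  0.19  1.55] M [-0.077 -0.028  0.285] g 0.0139 j [-0.382  0.143  1.566  0.05   1.551 -1.167]
t 18.93 pos [ 0.607  -0.1492  0.2044] rot [-3.141 -0.128  2.351] F [-0.02 -0.57  1.04] M [-0.134  0.02   0.363] g 0.0133 j [-0.382  0.143  1.566  0.05   1.551 -1.167]
```

Emit:
carry_out(gripper=[0.01,0.01,0.01,0.01,0.01,0.01,0.01,0.01], slide=[[0,0.0003,0],[0,0,0],[0.0003,0,-0.002],[0.0005,0,-0.004],[0.0005,0,-0.004],[0.0005,0,-0.004],[0.0005,0,-0.004],[0.0006,0,-0.005]], dr=[[0.0029,0,-0.023],[0,0,0],[0,0,0],[0,0,0],[0,0,0],[0,0,0],[0,0,0],[0,0,0]])

```text
time_s: 19.6
eef_pos: [0.607, -0.149, 0.2286]
ee_rot: [-3.14, -0.129, 2.374]
contact_force: [0.3, 0.7, -2.5]
grip_width: 0.0136
```

Emit:
carry_out(gripper=[0.01,0.01,0.01,0.01,0.01,0.01,0.01,0.01], slide=[[0.001,0,-0.008],[0.001,0,-0.008],[0.0015,0,-0.012],[0.0025,0,-0.02],[0.0025,0,-0.02],[0.002,0,-0.016],[0.0005,0,-0.004],[0,0,0]], dr=[[0,0,0],[0,0,0],[0,0,0],[0,0,0],[0,0,0],[0,0,0],[0,0,0],[0,0,0]])

```text
time_s: 20.27
eef_pos: [0.6085, -0.1496, 0.3201]
ee_rot: [3.14, -0.122, 2.374]
contact_force: [-0.2, 0.4, -3.6]
grip_width: 0.0134
```

Run:
```python
from h import *
st();s=snap("scene","s15");w=snap("wrist","w15");st()
stem(s,.597,-.134,(.2,.285))
cv2.imwrite("pics/s15c.png",cv2.convertScaleAbs(cv2.resize(s["image"][90:260,200:360,::-1],None,fx=3.5,fy=3.5,interpolation=2),alpha=1.6))
```

```text
t 20.27 pos [ 0.6085 -0.1496  0.3201] rot [ 3.14  -0.122  2.374] F [-0.21  0.45 -3.61] M [-0.093 -0.096 -0.003] g 0.0134 j [-0.381  0.089  1.432  0.048  1.733 -1.179]
t 20.37 pos [ 0.6074 -0.1492  0.3162] rot [-3.14  -0.128  2.374] F [ 0.61  0.49 -3.04] M [-0.166 -0.117 -0.005] g 0.0135 j [-0.381  0.091  1.436  0.048  1.733 -1.179]
[[0.2083, 0.5985, -0.1332], [0.2147, 0.5997, -0.1318], [0.2249, 0.5995, -0.1311], [0.2364, 0.5986, -0.1328], [0.2457, 0.5982, -0.132], [0.2553, 0.5996, -0.1323], [0.2648, 0.5998, -0.1323], [0.2739, 0.5986, -0.1328], [0.2824, 0.5999, -0.1315]] slopes 0.006 0.003
```

View pics/s15c.png

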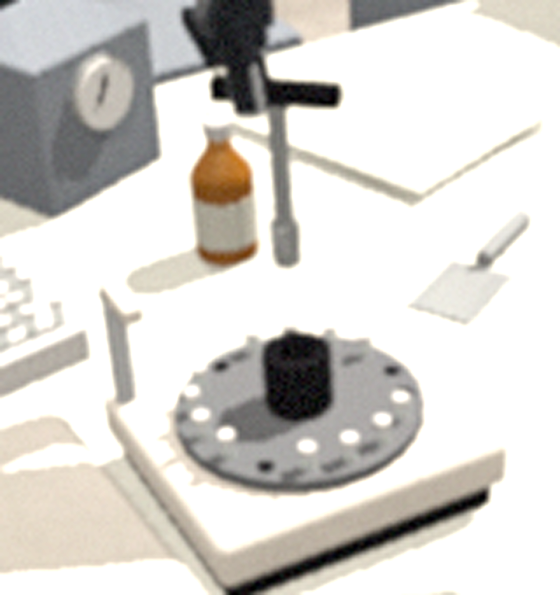

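```bash
cat >> h.py <<'E'
def plan2(pos,eul,N,p=None,e=None):
    s=get_state();p=np.array(s["eef_pos"] if p is None else p);r=R.from_euler("xyz",s["ee_rot"] if e is None else e)
    tr=R.from_euler("xyz",eul);rv=(tr*r.inv()).as_rotvec();d=(np.array(pos)-p)/N
    S=[];D=[]
    for i in range(N):
        sl=np.round(r.inv().apply(d),4);w=np.round(r.inv().apply(rv/N),4)
        S.append(sl.tolist());D.append(w.tolist());p=p+r.apply(sl);r=r*R.from_rotvec(w)
    for i in range(0,N,8): print("slide",S[i:i+8],"\ndr",D[i:i+8])
    print("end",p.round(4),r.as_euler("xyz").round(4))
E
python3 - <<'E'
from h import *
st();plan2((.5033,.3255,.315),(3.1416,-.128,3.0),15)
E
```

```text
t 20.37 pos [ 0.6074 -0.1492  0.3162] rot [-3.14  -0.128  2.374] F [ 0.61  0.49 -3.04] M [-0.166 -0.117 -0.005] g 0.0135 j [-0.381  0.091  1.436  0.048  1.733 -1.179]
slide [[0.0267, 0.018, 0.0035], [0.026, 0.0191, 0.0034], [0.0252, 0.0201, 0.0033], [0.0243, 0.0212, 0.0032], [0.0234, 0.0222, 0.0031], [0.0225, 0.0232, 0.003], [0.0215, 0.0241, 0.0028], [0.0205, 0.025, 0.0027]] 
dr [[0.0052, -0.0, -0.0414], [0.0052, -0.0, -0.0414], [0.0052, 0.0, -0.0414], [0.0052, 0.0, -0.0414], [0.0052, 0.0, -0.0414], [0.0052, 0.0, -0.0414], [0.0052, 0.0, -0.0414], [0.0052, 0.0, -0.0414]]
slide [[0.0194, 0.0258, 0.0026], [0.0183, 0.0266, 0.0024], [0.0172, 0.0273, 0.0023], [0.0161, 0.028, 0.0022], [0.0149, 0.0287, 0.002], [0.0137, 0.0293, 0.0019], [0.0125, 0.0299, 0.0017]] 
dr [[0.0052, 0.0, -0.0414], [0.0052, 0.0, -0.0414], [0.0052, 0.0, -0.0414], [0.0052, 0.0, -0.0414], [0.0052, 0.0, -0.0414], [0.0052, 0.0, -0.0414], [0.0052, 0.0, -0.0414]]
end [0.5033 0.3256 0.3149] [ 3.1409 -0.1278  3.0003]
```

Emit:
carry_out(gripper=[0.01,0.01,0.01,0.01,0.01,0.01,0.01,0.01], slide=[[0.0267,0.018,0.0035],[0.026,0.0191,0.0034],[0.0252,0.0201,0.0033],[0.0243,0.0212,0.0032],[0.0234,0.0222,0.0031],[0.0225,0.0232,0.003],[0.0215,0.0241,0.0028],[0.0205,0.025,0.0027]], dr=[[0.0052,0,-0.0414],[0.0052,0,-0.0414],[0.0052,0,-0.0414],[0.0052,0,-0.0414],[0.0052,0,-0.0414],[0.0052,0,-0.0414],[0.0052,0,-0.0414],[0.0052,0,-0.0414]])

```text
time_s: 21.03
eef_pos: [0.5507, 0.1056, 0.3137]
ee_rot: [-3.14, -0.13, 2.71]
contact_force: [0.8, 0.2, -3.3]
grip_width: 0.0134
```

Emit:
carry_out(gripper=[0.01,0.01,0.01,0.01,0.01,0.01,0.01,0.01], slide=[[0.0194,0.0258,0.0026],[0.0183,0.0266,0.0024],[0.0172,0.0273,0.0023],[0.0161,0.028,0.0022],[0.0149,0.0287,0.002],[0.0137,0.0293,0.0019],[0.0125,0.0299,0.0017],[0,0,0]], dr=[[0.0052,0,-0.0414],[0.0052,0,-0.0414],[0.0052,0,-0.0414],[0.0052,0,-0.0414],[0.0052,0,-0.0414],[0.0052,0,-0.0414],[0.0052,0,-0.0414],[0,0,0]])

```text
time_s: 21.7
eef_pos: [0.5008, 0.3302, 0.3128]
ee_rot: [3.14, -0.132, 3.007]
contact_force: [-0.7, 0.7, -3.1]
grip_width: 0.0136
```

Emit:
carry_out(gripper=[0.01,0.01,0.01,0.01,0.01], slide=[[0.0005,0,-0.004],[0,0,0],[0,0,0],[0,0,0],[0,0,0]], dr=[[0,0,0],[0,0,0],[0,0,0],[0,0,0],[0,0,0]])

```text
time_s: 22.12
eef_pos: [0.5038, 0.3246, 0.3189]
ee_rot: [3.141, -0.128, 2.998]
contact_force: [-0.5, -0.1, -2.7]
grip_width: 0.0133
```

Run:
```python
from h import *
st();s=snap("scene","s16");st();t=snap("top","t16");st()
for n,c in(("s2",load("s2.npz")),("s16",s)):
    print(n);stem(c,.492,.331,(.175,.285))
cv2.imwrite("pics/s16c.png",cv2.convertScaleAbs(cv2.resize(s["image"][190:340,370:490,::-1],None,fx=4,fy=4,interpolation=2),alpha=1.4))
```

```text
t 22.12 pos [0.5038 0.3246 0.3189] rot [ 3.141 -0.128  2.998] F [-0.53 -0.1  -2.65] M [-0.046 -0.218 -0.017] g 0.0133 j [ 0.416  0.02   1.506  0.069  1.724 -1.005]
t 22.17 pos [0.5038 0.3247 0.319 ] rot [ 3.141 -0.128  2.999] F [ 0.22 -0.18 -3.55] M [ 0.018 -0.162 -0.058] g 0.0135 j [ 0.416  0.02   1.506  0.069  1.724 -1.005]
t 22.22 pos [0.5037 0.3248 0.319 ] rot [ 3.141 -0.128  2.999] F [ 0.29  1.1  -3.96] M [-0.048 -0.195  0.015] g 0.0137 j [ 0.417  0.02   1.506  0.069  1.724 -1.005]
s2
[[0.1834, 0.4941, 0.3313], [0.1903, 0.4943, 0.332], [0.2007, 0.4951, 0.3332], [0.2124, 0.4931, 0.3319], [0.2193, 0.4913, 0.3302], [0.2301, 0.492, 0.3311], [0.2386, 0.4928, 0.3308], [0.2505, 0.4927, 0.3303], [0.2607, 0.4919, 0.3315], [0.2702, 0.4928, 0.3297], [0.2795, 0.4926, 0.3311]] slopes -0.021 -0.017
s16
[[0.2102, 0.4943, 0.3323], [0.2202, 0.4959, 0.3322], [0.2305, 0.495, 0.3322], [0.2371, 0.4929, 0.3315], [0.2501, 0.4935, 0.3308], [0.2608, 0.4936, 0.3309], [0.2697, 0.4935, 0.3313], [0.2802, 0.4943, 0.3312]] slopes -0.018 -0.02
```

View pics/s16c.png

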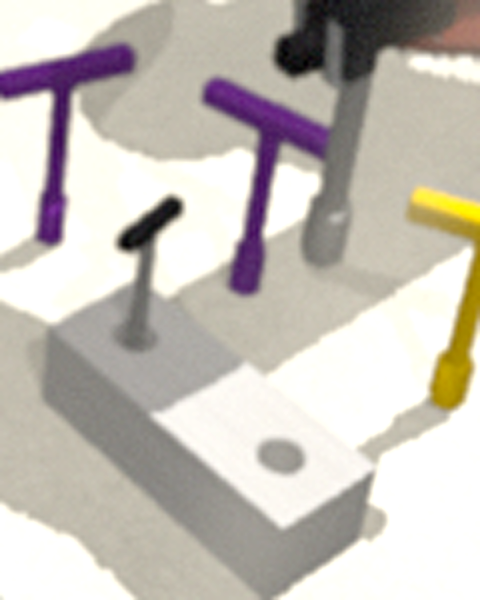

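Run:
```python
from h import *
for f,roi in(("s16",(425,455,294,316)),("t16",(140,165,205,235))):
    c=load(f+".npz");g=cv2.cvtColor(c["image"],cv2.COLOR_RGB2GRAY);u0,u1,v0,v1=roi
    k=cv2.resize(g[v0:v1,u0:u1],None,fx=8,fy=8,interpolation=2);th,b=cv2.threshold(k,0,255,cv2.THRESH_BINARY_INV+cv2.THRESH_OTSU)
    for ct in cv2.findContours(b,0,1)[0]:
        if cv2.contourArea(ct)>1500:
            h=ct[:,0]/8-.44+[u0,v0];w=onplane(c,h,.06)[:,:2];print(f,th,[np.round(x,4) for x in cv2.minEnclosingCircle(w.astype(np.float32))],w.mean(0).round(4),w.min(0).round(3),w.max(0).round(3))
```

```text
s16 147.0 [array([0.5245, 0.3309]), np.float64(0.0113)] [0.5266 0.3316] [0.522 0.32 ] [0.536 0.342]
s16 147.0 [array([0.4866, 0.3267]), np.float64(0.0131)] [0.4867 0.3269] [0.474 0.314] [0.499 0.339]
t16 89.0 [array([0.4889, 0.329 ]), np.float64(0.0134)] [0.4888 0.329 ] [0.476 0.316] [0.501 0.342]
t16 89.0 [array([0.5039, 0.3758]), np.float64(0.0124)] [0.5035 0.3725] [0.492 0.364] [0.516 0.377]
t16 89.0 [array([0.5298, 0.3287]), np.float64(0.0181)] [0.5296 0.3284] [0.525 0.311] [0.534 0.346]
```

Emit:
carry_out(gripper=[0.01,0.01,0.01,0.01,0.01,0.01,0.01,0.01], slide=[[0.0014,-0.0005,0],[-0.0025,0,0.02],[-0.0032,0,0.025],[-0.0032,0,0.025],[-0.0028,0,0.022],[-0.0019,0,0.015],[-0.0008,0,0.006],[0,0,0]], dr=[[0,0,0],[0,0,0],[0,0,0],[0,0,0],[0,0,0],[0,0,0],[0,0,0],[0,0,0]])

```text
time_s: 22.88
eef_pos: [0.5011, 0.325, 0.2035]
ee_rot: [-3.141, -0.13, 3.0]
contact_force: [-0.4, -0.4, -2.1]
grip_width: 0.0136
```

Emit:
carry_out(gripper=[0.01,0.01], slide=[[0,0,0],[0,0,0]], dr=[[0,0,0],[0,0,0]])

```text
time_s: 23.05
eef_pos: [0.503, 0.3259, 0.2075]
ee_rot: [3.139, -0.125, 3.001]
contact_force: [0.1, -0.8, -2.2]
grip_width: 0.0137
```

Run:
```python
from h import *
st();s=snap("scene","s17");st();t=snap("top","t17");w=snap("wrist","w17")
stem(s,.492,.331,(.085,.175))
cv2.imwrite("pics/s17c.png",cv2.convertScaleAbs(cv2.resize(s["image"][230:330,390:490,::-1],None,fx=6,fy=6,interpolation=2),alpha=1.3))
```

```text
t 23.05 pos [0.503  0.3259 0.2075] rot [ 3.139 -0.125  3.001] F [ 0.11 -0.8  -2.25] M [ 0.011 -0.2    0.06 ] g 0.0137 j [ 0.419  0.071  1.638  0.068  1.538 -1.017]
t 23.1 pos [0.503  0.3259 0.2076] rot [ 3.139 -0.125  3.001] F [-0.04 -0.05 -3.58] M [-0.03  -0.154 -0.029] g 0.013 j [ 0.419  0.07   1.638  0.068  1.538 -1.017]
[[0.0931, 0.4896, 0.3358], [0.0997, 0.495, 0.3341], [0.1101, 0.4948, 0.3342], [0.122, 0.4942, 0.3322], [0.1276, 0.4925, 0.3329], [0.1409, 0.4931, 0.3325], [0.15, 0.493, 0.3314], [0.16, 0.4925, 0.3318], [0.171, 0.493, 0.3326]] slopes 0.002 -0.042
```

View pics/s17c.png

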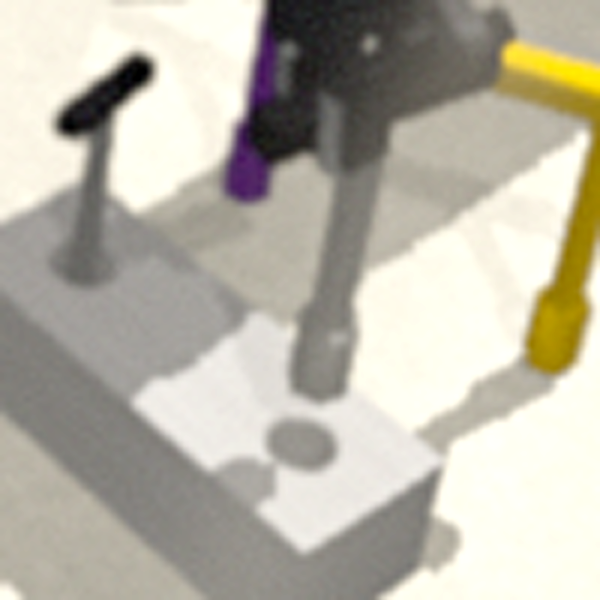

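Run:
```python
from h import *
c=load("s17.npz");im=c["image"].astype(float);g=im.mean(2)
for z in(.095,.105,.115,.13,.14,.15):
    u,v=proj(c,[.4866,.3267,z])[0];r=int(round(v));p,ok=dep(c)
    # stem pixels in row from depth
    us=[x for x in range(int(u)-14,int(u)+15) if ok[r,x] and np.hypot(p[r,x,0]-.492,p[r,x,1]-.331)<.016 and abs(p[r,x,2]-z)<.02]
    print(z,round(u,1),r,(us[0],us[-1],np.mean(us)) if us else None)
# top view
t=load("t17.npz");p,ok=dep(t)
for z0 in(.08,.1,.12,.14,.16):
    m=ok&(p[...,2]>z0)&(p[...,2]<z0+.02)&(np.hypot(p[...,0]-.488,p[...,1]-.328)<.03)
    if m.sum()>3:print("top",z0,m.sum(),np.median(p[m],0).round(4))
```

```text
0.095 442.2 292 (438, 447, np.float64(442.5))
0.105 442.9 289 (438, 448, np.float64(443.0))
0.115 443.6 285 (439, 449, np.float64(444.0))
0.13 444.6 280 (440, 448, np.float64(444.0))
0.14 445.4 276 (442, 449, np.float64(445.5))
0.15 446.1 273 (443, 450, np.float64(446.5))
top 0.08 9 [0.4868 0.3211 0.0977]
top 0.1 26 [0.486  0.3222 0.1127]
top 0.12 26 [0.4866 0.3246 0.1238]
top 0.14 11 [0.4892 0.3245 0.1474]
```

Emit:
carry_out(gripper=[0.01,0.01,0.01,0.01,0.01,0.01], slide=[[-0.001,0,0.01],[-0.0013,0,0.01],[-0.0005,0,0.004],[-0.0004,0,0.003],[-0.0004,0,0.003],[0,0,0]], dr=[[0,0,0],[0,0,0],[0,0,0],[0,0,0],[0,0,0],[0,0,0]])

```text
time_s: 23.7
eef_pos: [0.5018, 0.3255, 0.1747]
ee_rot: [3.141, -0.127, 3.0]
contact_force: [1.9, -0.3, -2.5]
grip_width: 0.0134
```

Run:
```python
from h import *
st();s=snap("scene","s18");st()
cv2.imwrite("pics/s18c.png",cv2.convertScaleAbs(cv2.resize(s["image"][230:330,390:490,::-1],None,fx=6,fy=6,interpolation=2),alpha=1.3))
```

```text
t 23.7 pos [0.5018 0.3255 0.1747] rot [ 3.141 -0.127  3.   ] F [ 1.94 -0.28 -2.46] M [-0.012 -0.438  0.01 ] g 0.0134 j [ 0.419  0.095  1.668  0.068  1.486 -1.02 ]
t 23.75 pos [0.5018 0.3254 0.1747] rot [ 3.141 -0.127  3.   ] F [ 2.25  0.66 -3.62] M [ 0.002 -0.434 -0.055] g 0.0133 j [ 0.419  0.095  1.668  0.068  1.486 -1.02 ]
```

View pics/s18c.png

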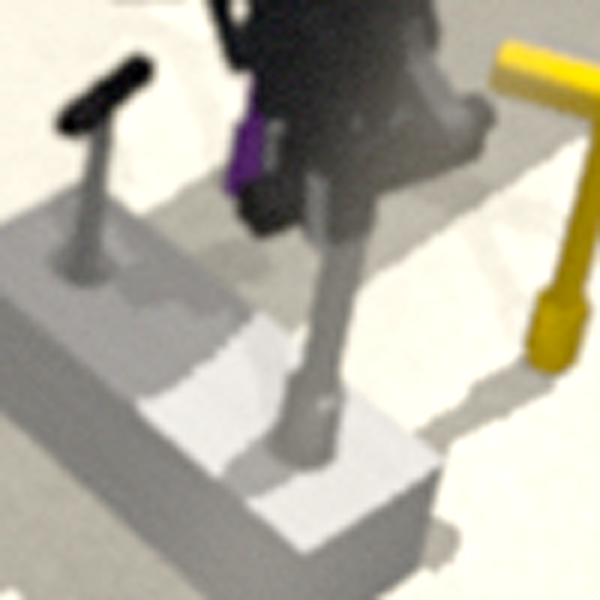

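Emit:
carry_out(gripper=[0.01,0.01,0.01,0.01,0.01], slide=[[-0.0012,0,0],[-0.0003,0,0.002],[-0.0004,0,0.003],[0,0,0],[0,0,0]], dr=[[0,0,0],[0,0,0],[0,0,0],[0,0,0],[0,0,0]])

```text
time_s: 24.17
eef_pos: [0.5026, 0.3251, 0.1693]
ee_rot: [3.141, -0.128, 3.0]
contact_force: [0.4, -1.0, -3.0]
grip_width: 0.0133
```

Run:
```python
from h import *
st()
```

```text
t 24.17 pos [0.5026 0.3251 0.1693] rot [ 3.141 -0.128  3.   ] F [ 0.44 -0.98 -3.04] M [ 0.009 -0.175  0.002] g 0.0133 j [ 0.418  0.101  1.671  0.068  1.479 -1.022]
```

Emit:
carry_out(gripper=[0.01,0.01,0.01,0.01,0.01], slide=[[-0.0005,0,0.004],[-0.0005,0,0.004],[-0.0005,0,0.004],[0,0,0],[0,0,0]], dr=[[0,0,0],[0,0,0],[0,0,0],[0,0,0],[0,0,0]])

```text
time_s: 24.58
eef_pos: [0.5026, 0.3251, 0.1571]
ee_rot: [3.141, -0.128, 3.0]
contact_force: [0.3, 0.6, -4.0]
grip_width: 0.0136
```

Run:
```python
from h import *
st()
```

```text
t 24.58 pos [0.5026 0.3251 0.1571] rot [ 3.141 -0.128  3.   ] F [ 0.33  0.57 -4.02] M [-0.02  -0.145 -0.012] g 0.0136 j [ 0.418  0.112  1.68   0.069  1.458 -1.023]
```

Free; continue down (about 26 mm to the floor).

Emit:
carry_out(gripper=[0.01,0.01,0.01,0.01,0.01,0.01], slide=[[-0.0006,0,0.005],[-0.0006,0,0.005],[-0.0006,0,0.005],[-0.0006,0,0.005],[0,0,0],[0,0,0]], dr=[[0,0,0],[0,0,0],[0,0,0],[0,0,0],[0,0,0],[0,0,0]])

```text
time_s: 25.08
eef_pos: [0.5025, 0.3252, 0.1369]
ee_rot: [3.142, -0.128, 3.0]
contact_force: [-0.5, 0.2, -3.8]
grip_width: 0.0135
```

Emit:
carry_out(gripper=[0.01,0.01,0.01,0.01], slide=[[-0.0003,0,0.002],[-0.0003,0,0.002],[0,0,0],[0,0,0]], dr=[[0,0,0],[0,0,0],[0,0,0],[0,0,0]])

```text
time_s: 25.42
eef_pos: [0.5027, 0.3253, 0.1335]
ee_rot: [3.141, -0.128, 3.0]
contact_force: [-0.1, -0.4, -3.4]
grip_width: 0.0132
```

Emit:
carry_out(gripper=[0.01,0.01,0.01], slide=[[-0.0002,0,0.0015],[0,0,0],[0,0,0]], dr=[[0,0,0],[0,0,0],[0,0,0]])

```text
time_s: 25.67
eef_pos: [0.5028, 0.3253, 0.132]
ee_rot: [3.141, -0.128, 3.0]
contact_force: [0.1, 0.1, -2.6]
grip_width: 0.0136
```

Emit:
carry_out(gripper=[0.01,0.01,0.01], slide=[[-0.0002,0,0.0015],[0,0,0],[0,0,0]], dr=[[0,0,0],[0,0,0],[0,0,0]])

```text
time_s: 25.92
eef_pos: [0.503, 0.3255, 0.1309]
ee_rot: [3.14, -0.127, 3.0]
contact_force: [0.2, 0.4, -2.7]
grip_width: 0.0136
```

Emit:
carry_out(gripper=[0.01,0.01,0.01], slide=[[-0.0001,0,0.001],[0,0,0],[0,0,0]], dr=[[0,0,0],[0,0,0],[0,0,0]])

```text
time_s: 26.17
eef_pos: [0.5034, 0.3255, 0.1308]
ee_rot: [3.14, -0.126, 3.0]
contact_force: [0.2, -0.2, 3.5]
grip_width: 0.0134
```

Emit:
carry_out(gripper=[0.018,0.022,0.028,0.036,0.045,0.05,0.05], slide=[[0.0001,0,-0.001],[0,0,0],[0,0,0],[0,0,0],[0,0,0],[0,0,0],[0,0,0]], dr=[[0,0,0],[0,0,0],[0,0,0],[0,0,0],[0,0,0],[0,0,0],[0,0,0]])

```text
time_s: 26.75
eef_pos: [0.5028, 0.3253, 0.1304]
ee_rot: [3.141, -0.128, 3.0]
contact_force: [0.9, 0.6, 0.7]
grip_width: 0.0499
```

Run:
```python
from h import *
st();w=snap("wrist","w19")
```

```text
t 26.75 pos [0.5028 0.3253 0.1304] rot [ 3.141 -0.128  3.   ] F [0.93 0.62 0.66] M [ 0.004 -0.077  0.016] g 0.0499 j [ 0.418  0.137  1.7    0.069  1.413 -1.026]
```

View pics/w19.png

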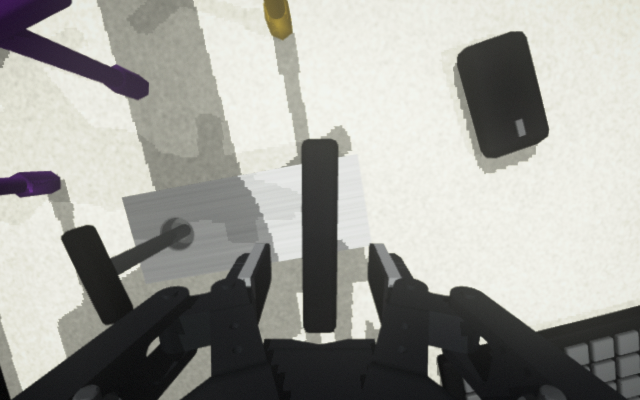

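The key stands free, its bar at (320,235) midway between the open pads; the spare key at (97,275) has room. Retract along the tool axis.

Emit:
carry_out(gripper=[0.05,0.05,0.05,0.05,0.05,0.05,0.05,0.05], slide=[[0,0,-0.005],[0,0,-0.01],[0,0,-0.015],[0,0,-0.02],[0,0,-0.025],[0,0,-0.03],[0,0,-0.03],[0,0,0]], dr=[[0,0,0],[0,0,0],[0,0,0],[0,0,0],[0,0,0],[0,0,0],[0,0,0],[0,0,0]])

```text
time_s: 27.47
eef_pos: [0.5233, 0.324, 0.274]
ee_rot: [3.134, -0.116, 3.001]
contact_force: [0.3, -0.6, 1.4]
grip_width: 0.05
```

Emit:
carry_out(gripper=[0.05,0.05,0.05], slide=[[0,0,-0.03],[0,0,-0.03],[0,0,0]], dr=[[0,0,0],[0,0,0],[0,0,0]])

```text
time_s: 27.72
eef_pos: [0.5299, 0.3224, 0.3327]
ee_rot: [3.134, -0.117, 3.001]
contact_force: [0.1, 0.5, 2.3]
grip_width: 0.05
```

Run:
```python
from h import *
st();s=snap("scene","s20");t=snap("top","t20")
p,ok=dep(s)
for n,c in(("before",load("scene0.npz")),("after",s)):
    p,ok=dep(c)
    for nm,x0,y0,zt in(("big",.491,.328,.153),("small",.494,.219,.149)):
        m=ok&(abs(p[...,2]-zt-.003)<.007)&(np.hypot(p[...,0]-x0,p[...,1]-y0)<.06)
        if nm=="small": m&=p[...,1]<.25
        else: m&=p[...,1]>.27
        q=p[m];print(n,nm,m.sum(),q.mean(0).round(4));
    stem(c,.492,.331,(.08,.135))
a=cv2.resize(s["image"][150:350,320:520,::-1],(600,600),interpolation=2)
cv2.imwrite("pics/s20c.png",cv2.convertScaleAbs(a,alpha=1.3))
```

```text
t 27.72 pos [0.5299 0.3224 0.3327] rot [ 3.134 -0.117  3.001] F [0.05 0.47 2.28] M [ 0.055 -0.098 -0.003] g 0.05 j [ 0.397  0.059  1.442  0.067  1.736 -1.025]
before big 314 [0.4909 0.3292 0.1545]
before small 112 [0.4949 0.2194 0.1504]
[[0.0844, 0.4938, 0.3307], [0.0946, 0.493, 0.3312], [0.1044, 0.4936, 0.3306], [0.1153, 0.4935, 0.3322], [0.125, 0.4934, 0.3308], [0.1325, 0.4924, 0.333]] slopes -0.016 0.034
after big 323 [0.4904 0.3293 0.1544]
after small 108 [0.4956 0.2197 0.1509]
[[0.0857, 0.4937, 0.3315], [0.0963, 0.493, 0.3314], [0.1048, 0.4924, 0.3317], [0.1155, 0.493, 0.3307], [0.1247, 0.4929, 0.3314], [0.1314, 0.4923, 0.3327]] slopes -0.019 0.015
```

View pics/s20c.png

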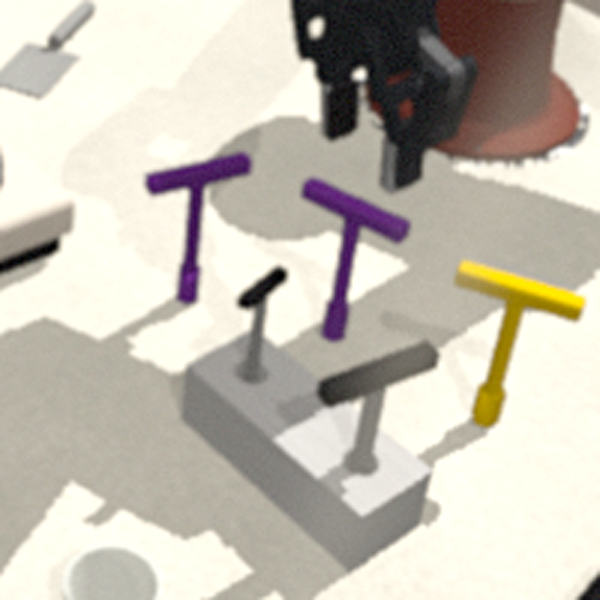

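View pics/t20.png

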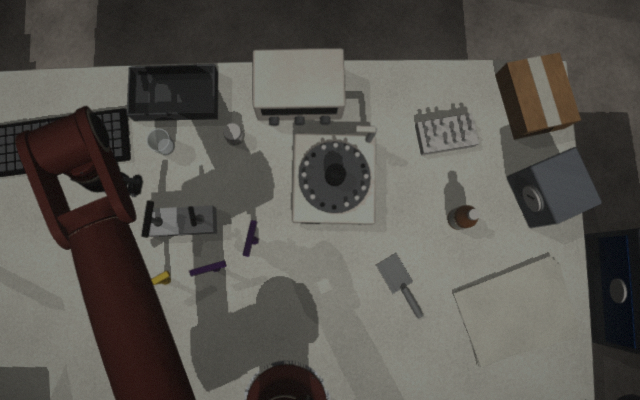

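Run:
```python
from plant import manip
print(manip.sign_off())
```

```text
the job is handed in; nothing more can be done
None
```

I took the larger key to the hub and turned the screw clockwise to what the torque showed was its stop. The key is back upright in its own hole, released, and the job was handed in at about 28 s. No verdict came back, and I could not see the screw itself.

**Slip on the first try:** the key slid about 15 mm and tilted about 0.13 rad in the grip when it first touched the socket. I lifted it clear inside the well, tilted the hand to make the key vertical again, and lowered it a second time. It then went home: the bar top at about 0.227 m puts the bit's end about 12 mm below the top of the socket. The push was only about 4–5 N there, which fits a bit fully in the socket.

**Turning:** I turned about 1.07 rad at roughly 0.1 N m until the moment climbed.
- **Over-torque:** the readings then rose from 0.32 to about 0.5 N m for roughly 0.1 s. That is above the 0.2–0.3 N m wanted and above the 0.4 N m slip limit.
- **After backing off:** I retightened to about 0.3 N m (0.19–0.36 over three readings), and the moment held. The bar kept turning with the hand, so I saw no sign that the bit slipped.
- **Screw position:** I infer it is at the stop from that torque rise.

**Final checks:** in the before and after scene images, the larger key's bar and stem agree to within about 1 mm and the key is upright. The smaller key also agrees to within 1 mm. The bottle, beaker and jar look unmoved in the top view. I did not measure them. The gripper was clear of everything.

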